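Squeeze-test dropper bottles in a screw press

ROBOT

A 6-joint arm with a two-finger parallel gripper is mounted at the origin on a cart in front of the work surface, level with it; the furniture and walls round the work are solid. World frame = base frame: x ahead of the robot, y to its left, z up, the work surface at z = 0. Lengths are in m, angles in rad, forces in N, time in s.
With the tool pointing down it reaches from about 0.25 to 0.775 m from the base axis. Payload 4 kg.
Tool frame: the origin (TCP) lies at the very end of the fingers, on their centre line; the grasp point (between the pads) lies 19 mm behind it; x points along the fingers, y is the direction in which the jaws open and shut, and the axes are right-handed (so a half turn about x gives the same grasp; the last joint's range is limited). The gripper opens to 94 mm and grips with 3 to 60 N. Pads are 16 mm wide; open, the fingers measure 119 mm over their backs; the gripper's body (75 mm by 177 mm) begins 78 mm behind the grasp point.
Start: joints at [-1.217, 0.087, 1.371, -0, 1.684, -0.103], TCP at [0.243, -0.494, 0.206] pointing down, gripper open.
Joint ranges: [-3.1, 3.1], [-0.76, 2.03], [0.27, 2.55], [-1.08, 4.22], [0.17, 2.65], [-2.57, 2.57]. Speed limits (rad/s): [2.79, 2.79, 3.14, 3.14, 3.14, 3.14].

INTERFACE

Orientations are given as [roll, pitch, yaw] about the fixed x, y, z axes, in that order (R = Rz(yaw) Ry(pitch) Rx(roll)).
In Python, from bench import robot gives the robot as it stands.
- The arm moves only by the tool carry_out, never from a script. Its argument "targets" is a list of rows, each a list of 5 numbers: the closure, from 0 (fully open) to 1 (shut), then the shift along the tool's x, y, z in cm, then the turn about the tool's x in degrees. In form: [[fingers, tx, ty, tz, turn], ...]. A call has 1 to 20 rows; each row shifts and turns the commanded pose from where the row before left it, along the tool's axes as they then stand; what a row does not reach is not made up. A row lasts 1/10 s, in which the tool goes at most 50 mm and 8.59 degrees, less where a joint would pass 70% of its speed; a pose out of reach is approached as far as the arm can. A call is refused whole if a number of a shift passes 5 or a number of a turn 8.59, either way. A call with a gripper value outside its range is refused whole. The fingers move at their own pace and stop on an object; the grip force is fixed at half the most. Time passes only in rows, so rows that do not move let the fingers close. It gives the time, the measured TCP pose, the force and the opening at its end, in the units of the state.
- robot.get_obs(): the state, without advancing time (a new reading comes with each control period).
- robot.snapshot(name): name is "scene" or "top" or "wrist"; returns a dict with "image" (480x640x3 uint8, red, green, blue), "camera_matrix" (3x3 intrinsics, pixels), "distortion" ([k1, k2, p1, p2, k3] as OpenCV has them; the pictures are not rectified), "pose" (4x4, takes a point from camera to world coordinates). Camera axes: x right, y up, looking along -z (the intrinsics and any distortion apply to the point x, -y, -z); pixel columns grow to the right and rows downward; lengths in m; the calibration is good to about 2 mm. A picture is of the moment at which its call begins. There is no depth.
- robot.close_job(): hands the job in, once; it reports no verdict.
The state is a dict: "time": time; "joint_positions": joint angles; "qvel": joint speeds; "joint_torque": joint torques, N m; "tool_pos": TCP position; "ee_rot": TCP orientation; "wrist_force": force on the tool from outside, world axes, zero at the start; "wrist_torque": the same for the moment, N m; "width": finger opening in m.
Only numpy, scipy, OpenCV 4.12 (cv2) and the standard library are available. Lean on these libraries where they do the work, as an engineer would, in place of code of your own. Each camera call takes 0.05 s, during which the arm holds its last target. There are 200 camera calls.

TASK

Squeeze-test the dropper bottles standing on the bench: lay each one on its side in a cradle of the sled (cap in the narrow saddle), slide the sled along its rails, without lifting it, until it is home against the stop under the screw press, wind the crank down until the pressure plate just touches the bottles and then a quarter turn more, and leave it so for at least five seconds. Then wind the press up again by at least one full turn, slide the sled back against the stop at the loading end with the bottles still lying in it, and let go. Never squeeze much harder than that quarter turn, and do not disturb the other things on the bench.

Things in the scene. Friction and masses are not known exactly. Their poses are not given: they have to be found in the camera images.
- bottle_a_mid (a point): Dropper bottle, loose, about 60 g, standing at the start, 97 mm long: round body 33 mm in diameter from the base up to 56 mm, then a black cap with teat, 22 mm in diameter at its foot. The point is on its axis half-way, 48.5 mm from the base; its z axis points from base to cap. None if that bottle is absent (2 or 3 are there).
- bottle_b_mid (a point): Dropper bottle, loose, about 60 g, standing at the start, 97 mm long: round body 33 mm in diameter from the base up to 56 mm, then a black cap with teat, 22 mm in diameter at its foot. The point is on its axis half-way, 48.5 mm from the base; its z axis points from base to cap. None if that bottle is absent (2 or 3 are there).
- bottle_c_mid (a point): Dropper bottle, loose, about 60 g, standing at the start, 97 mm long: round body 33 mm in diameter from the base up to 56 mm, then a black cap with teat, 22 mm in diameter at its foot. The point is on its axis half-way, 48.5 mm from the base; its z axis points from base to cap. None if that bottle is absent (2 or 3 are there).
- cradle_0 (a point): Cradle of the sled, nearest the robot: the point where the centre of a bottle lying in it is, 43 mm above the bench, 27 mm above the sled's top; y axis: from the bottle's base to its cap. V saddles, 8 mm wide, at y -43.5 mm (body's base end) and y +13.5 mm (foot of the cap); between them room for fingers. Saddles end 4 mm below the bottle's axis. Cradles are 56 mm apart.
- cradle_1 (a point): Cradle of the sled, middle: the point where the centre of a bottle lying in it is, 43 mm above the bench, 27 mm above the sled's top; y axis: from the bottle's base to its cap. V saddles, 8 mm wide, at y -43.5 mm (body's base end) and y +13.5 mm (foot of the cap); between them room for fingers. Saddles end 4 mm below the bottle's axis. Cradles are 56 mm apart.
- cradle_2 (a point): Cradle of the sled, farthest from the robot: the point where the centre of a bottle lying in it is, 43 mm above the bench, 27 mm above the sled's top; y axis: from the bottle's base to its cap. V saddles, 8 mm wide, at y -43.5 mm (body's base end) and y +13.5 mm (foot of the cap); between them room for fingers. Saddles end 4 mm below the bottle's axis. Cradles are 56 mm apart.
- sled_handle (a point): Upright round knob of the sled, 18 mm in diameter, top 52 mm above the bench; the point is its middle, 36 mm above the bench, 20 mm above the sled's top. It stands on a tongue at the sled's loading (+y) end, 116.5 mm along y from the cradles' points.
- home_load (a point): Where the knob's middle stands when the sled is home against the loading-end stop.
- home_press (a point): Where the knob's middle stands when the sled is home against the stop under the press, 200 mm from home_load; the platen is then over the bottles' bodies.
- fixture: Fixed base plate (244 x 420 mm, 8 mm thick) with rails and the two-column screw press. Origin on the bench under the screw's axis; the sled slides along its y axis, towards +y for loading. Columns 108 mm to either side along x; the cross beam (46 mm along y) is 130 to 156 mm above the bench. A wall-side shelf overhangs the bench from x = 0.61, 0.335 m up.
- sled: The loose sled, a grey plate 165 mm wide, about 0.6 kg, between two low rails (2 mm play each side); origin on its underside amid the bottles' bodies, 8 mm above the bench.
- press_screw (a joint): Angle of screw and crank, rad, growing clockwise seen from above, which lowers screw, crank and platen 16 mm a turn; 0 to 2 at the start, stop at 9.4. It stays where it is left (friction 0.12 N m). At 0 the platen's face is 75.3 mm above the bench; tops of bottles in the cradles are at about 59.5 mm, so contact comes near 6.2 rad.
- press_pad (a joint): Compression of the springs between screw and platen, m: about 0 until the platen touches, then it grows by 4 mm for each quarter turn (7 N); at most 9 mm.
- crank_grip (a point): Middle of the crank's upright round knob, 19 mm in diameter, 44 mm high, free to spin on its pin: held with a constant hand direction it can be led round a circle of 45 mm about the vertical through the fixture's origin, sinking 16 mm a turn. The point is 22 mm above the crank's arm and 215.5 mm above the bench at screw 0, where the knob lies to the fixture's -y.
- platen_face (a point): Centre of the underside of the steel platen, 144 mm along x by 36 mm along y.
- objective_can: Bystander: screw canister 37 mm in diameter, 48 mm high; origin under its centre. Leave alone.
- lab_timer: Bystander: flat timer 60 x 64 x 16 mm; origin under its centre. Leave alone.
- cover_glass_box: Bystander: card box 32 x 32 x 22 mm; origin under its centre. Leave alone.

How it is judged:
On the way, in this order (a step that is already met when the one before it is completed fails the run):
1. every bottle lies in a cradle of the sled (((distance between bottle_a_mid and cradle_0 below 0.012 m and angle between the z axis of bottle_a_mid and the y axis of cradle_0, either way round below 0.2 rad) or (distance between bottle_a_mid and cradle_1 below 0.012 m and angle between the z axis of bottle_a_mid and the y axis of cradle_1, either way round below 0.2 rad) or (distance between bottle_a_mid and cradle_2 below 0.012 m and angle between the z axis of bottle_a_mid and the y axis of cradle_2, either way round below 0.2 rad)) and ((distance between bottle_b_mid and cradle_0 below 0.012 m and angle between the z axis of bottle_b_mid and the y axis of cradle_0, either way round below 0.2 rad) or (distance between bottle_b_mid and cradle_1 below 0.012 m and angle between the z axis of bottle_b_mid and the y axis of cradle_1, either way round below 0.2 rad) or (distance between bottle_b_mid and cradle_2 below 0.012 m and angle between the z axis of bottle_b_mid and the y axis of cradle_2, either way round below 0.2 rad)) and ((distance between bottle_c_mid and cradle_0 below 0.012 m and angle between the z axis of bottle_c_mid and the y axis of cradle_0, either way round below 0.2 rad) or (distance between bottle_c_mid and cradle_1 below 0.012 m and angle between the z axis of bottle_c_mid and the y axis of cradle_1, either way round below 0.2 rad) or (distance between bottle_c_mid and cradle_2 below 0.012 m and angle between the z axis of bottle_c_mid and the y axis of cradle_2, either way round below 0.2 rad))), for 0.3 s.
2. the loaded sled is home under the press (all of step 1 and horizontal distance between sled_handle and home_press below 0.009 m), for 0.2 s.
3. the press stands a quarter turn (0.15 to 0.35) past contact for 4.5 s: its springs are compressed 2.4 to 5.6 mm (all of step 1 and value of joint press_pad between 0.0024 and 0.0056 m), for 4.5 s.
4. the press is wound up again, well clear of the bottles (all of step 1 and value of joint press_screw below 3.3 rad), for 0.2 s.
At the end, for the whole second after the job is handed in: The sled stands within 9 mm of its home against the loading-end stop, at rest, with every bottle lying in a cradle (centre within 12 mm of the cradle's point, axis within 0.2 rad), and the press is wound up to a screw reading below 3.3 rad (all of step 4 and horizontal distance between sled_handle and home_load below 0.009 m and linear speed of sled below 0.01 m/s); the robot touches nothing.
It fails at once if the press is wound more than about 0.42 turn past contact (value of joint press_pad above 0.0068 m).
It fails at once if the sled is lifted out of its rails (z of sled in the frame of fixture above 0.016 m).
It fails at once if the objective can is pushed away (distance of objective_can from where it was at the start of the episode above 0.04 m).
It fails at once if the lab timer is pushed away (distance of lab_timer from where it was at the start of the episode above 0.04 m).
It fails at once if the cover glass box is pushed away (distance of cover_glass_box from where it was at the start of the episode above 0.04 m).
Of bottle_a, bottle_b, bottle_c only 2 to 3 are there at a start; the rules pass over those that are not, and their reading is None.
At some moment in a run one of bottle_a, bottle_b, bottle_c, sled may be knocked a few centimetres aside while the robot is not near it.
It also fails if it takes over 208 s, if anything falls off the work surface, if the arm or the gripper's body presses on something with over 40 N, if the wrist force passes 120 N, or if a joint passes its speed limit or range.

## Working session

There is one attempt and no reset: what is moved stays moved. The work goes in short steps, Python scripts to look and compute and a tool call to move; the robot and the scene stay as the last step left them, time stands still between calls to the robot, and variables do not carry over. Pictures are saved under pics/ and viewed, about 12 in all and at most 16, crops included, and the job is handed in when it is done.

Besides the shell and the picture viewer there is one more tool, called after "Call:" as name(argument=value, ...) on one line, values as JSON. carry_out: Moves the arm, as the interface text tells. Its arguments: {"type":"object","properties":{"targets":{"type":"array","items":{"type":"array","items":{"type":"number"}}}},"required":["targets"]}

```bash
mkdir -p pics; ls; cat > h.py <<'E'
import numpy as np, cv2
from bench import robot
from scipy.spatial.transform import Rotation as R
def snap(n,f):
    s=robot.snapshot(n); cv2.imwrite('pics/'+f,s['image'][:,:,::-1]); np.savez('pics/'+f[:-4],K=s['camera_matrix'],D=s['distortion'],P=s['pose']); return s
def ray(f,uv,z):
    s=np.load('pics/'+f+'.npz'); p=cv2.undistortPoints(np.array([[uv]],float),s['K'],s['D'])[0,0]
    d=s['P'][:3,:3]@np.array([p[0],-p[1],-1]); o=s['P'][:3,3]; return o+d*(z-o[2])/d[2]
def proj(f,X):
    s=np.load('pics/'+f+'.npz'); X=np.atleast_2d(X); c=(X-s['P'][:3,3])@s['P'][:3,:3]; c=c*[1,-1,-1]
    return cv2.projectPoints(c,np.zeros(3),np.zeros(3),s['K'],s['D'])[0][:,0].round(1)
E
python3 - <<'E'
from h import *
print(robot.get_obs())
for n in ('top','scene'):
    s=snap(n,n+'1.png'); print(s['camera_matrix'],s['distortion'],s['pose'])
E
```

```text
pics
{'time': 0.0, 'joint_positions': array([-1.21711433e+00,  8.79358059e-02,  1.37226142e+00,  9.71043795e-06,
        1.68358234e+00, -1.03118132e-01]), 'qvel': array([-2.37364434e-04,  1.00025982e-03,  1.60291528e-05, -9.73704915e-05,
       -3.03989989e-05,  9.05435781e-04]), 'joint_torque': array([-1.17962605e-03, -3.40179420e+01, -3.02435160e+01,  7.16499193e-02,
        3.29965213e-02, -1.70242306e-04]), 'tool_pos': array([ 0.2423916 , -0.49309371,  0.20431103]), 'ee_rot': array([-1.67832756,  1.5686094 ,  1.92006631]), 'wrist_force': array([-0.76242105,  0.37198478, -0.0691128 ]), 'wrist_torque': array([ 0.01747285, -0.02366182, -0.02969596]), 'width': 0.09381416444655377}
[[521.61572052   0.         321.569033  ]
 [  0.         521.61572052 236.15404749]
 [  0.           0.           1.        ]] [-0.1288417  0.         0.         0.         0.       ] [[ 0.02002726  0.99762749 -0.06586574  0.37175722]
 [-0.99979038  0.02026388  0.00292632  0.05482906]
 [ 0.00425407  0.06579332  0.9978242   1.84148191]
 [ 0.          0.          0.          1.        ]]
[[488.23445674   0.         320.50164453]
 [  0.         488.23445674 245.4550328 ]
 [  0.           0.           1.        ]] [-0.05599166  0.          0.          0.          0.        ] [[-0.52329159  0.33377162 -0.78406787 -0.52888355]
 [-0.8518405  -0.17994422  0.49192259  0.66641695]
 [ 0.02310131  0.92531972  0.37848348  0.66119471]
 [ 0.          0.          0.          1.        ]]
```

View pics/top1.png

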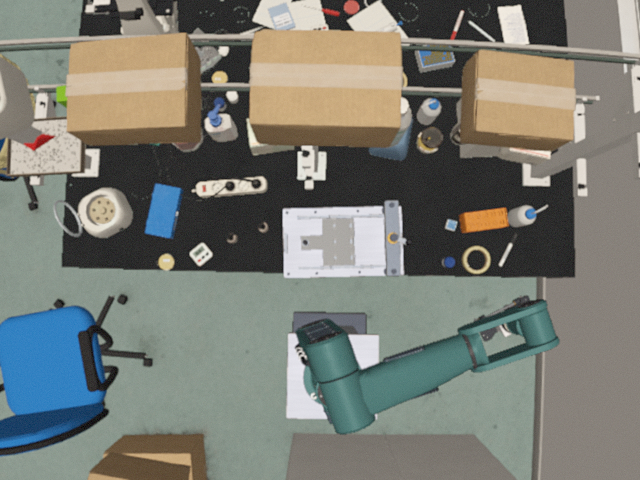

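View pics/scene1.png

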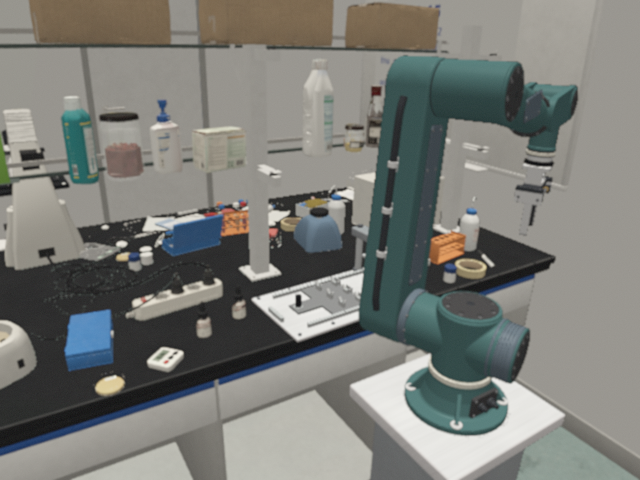

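The top view shows the fixture at columns 283–404, rows 205–277, with the sled knob near (306,242), crank near (392,238) and two bottles near (232,238) and (263,227). I'll enlarge this region to measure it.

```bash
python3 - <<'E'
from h import *
i=cv2.imread('pics/top1.png')[190:285,185:475]
j=cv2.imread('pics/scene1.png')[250:350,140:400]
a=cv2.resize(i,None,fx=2.75,fy=2.75,interpolation=2); b=cv2.resize(j,(a.shape[1],307),interpolation=2)
cv2.imwrite('pics/c1.png',np.vstack([a,b])); print(a.shape)
for n,uv,z in [('b1',(232,238),.09),('b2',(263,227),.09),('knob',(306,242),.052),('crank',(392,238),.23),('fix TL',(283,208),.008),('fix TR',(404,205),.008),('fix BL',(284,277),.008),('fix BR',(404,276),.008)]: print(n,ray('top1',uv,z).round(4))
E
```

```text
(261, 798, 3)
b1 [0.475  0.3518 0.09  ]
b2 [0.5143 0.2478 0.09  ]
knob [0.4687 0.1027 0.052 ]
crank [ 0.4768 -0.1686  0.23  ]
fix TL [0.5898 0.1879 0.008 ]
fix TR [ 0.6096 -0.2411  0.008 ]
fix BL [0.3465 0.1784 0.008 ]
fix BR [ 0.3581 -0.2436  0.008 ]
```

View pics/c1.png

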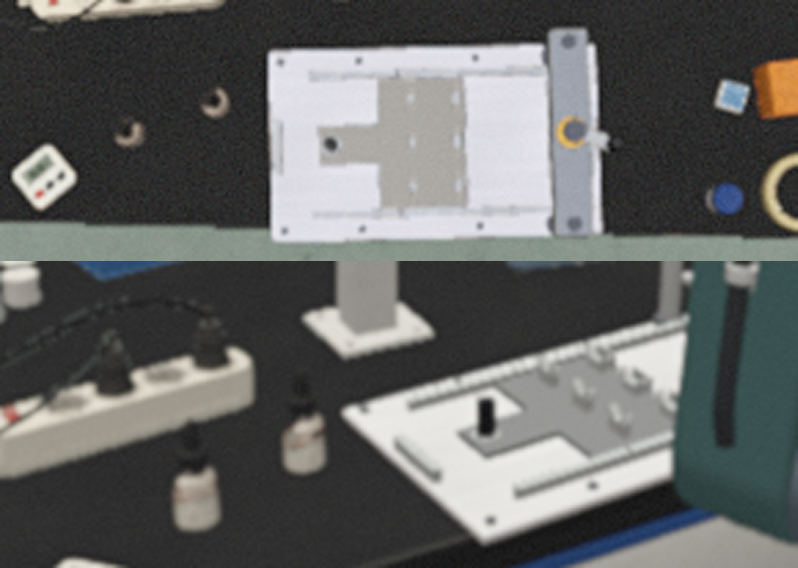

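```bash
cat >> h.py <<'E'
def st():
    o=robot.get_obs(); M=R.from_euler('xyz',o['ee_rot']).as_matrix(); return o,M
def plan(p,n=None):
    "shift cm in tool axes to reach world p"
    o,M=st(); return (M.T@(np.array(p)-o['tool_pos'])*100).round(2)
def rep():
    o,M=st(); print('t',round(o['time'],2),'tcp',o['tool_pos'].round(4),'w',round(o['width'],4),'F',o['wrist_force'].round(1),'T',o['wrist_torque'].round(2),'yawY',round(np.degrees(np.arctan2(M[1,1],M[0,1])),2),'x',M[:,0].round(3),'j6',round(o['joint_positions'][5],3))
E
python3 - <<'E'
from h import *
rep(); print(st()[1].round(3))
s=robot.snapshot('wrist'); o,M=st(); print((M.T@(s['pose'][:3,3]-o['tool_pos'])).round(4)); print((M.T@s['pose'][:3,:3]).round(3), s['camera_matrix'][0,0])
g=lambda u,v:(185+u/2.752,190+v/2.747)
for n,uv,z in [('b1 base',(121,143),.0),('b1 top',(131,131),.09),('b2 top',(217,100),.09),('knob',(331,144),.052),('TL',(269,51),.008),('TR',(596,44),.008),('BL',(273,241),.008),('BR',(602,235),.008),('scr',(574,131),.19),('timer',(43,177),.016),('benchedge',(130,225),0),('tongue end',(318,145),.016),('stop in',(283,147),.015)]: print(n,ray('top1',g(*uv),z).round(4))
E
```

```text
t 0.1 tcp [ 0.2424 -0.4932  0.2044] w 0.0939 F [-1.4 -0.6 -0.3] T [ 0.03 -0.02  0.03] yawY -63.83 x [-0.001  0.002 -1.   ] j6 -0.103
[[-0.001  0.441 -0.897]
 [ 0.002 -0.897 -0.441]
 [-1.    -0.002 -0.   ]]
[-0.1785  0.0009 -0.0663]
[[ 0.001  0.229 -0.973]
 [ 1.    -0.     0.001]
 [ 0.    -0.973 -0.229]] 380.886192943157
b1 base [0.4657 0.3774 0.    ]
b1 top [0.4761 0.3498 0.09  ]
b2 top [0.5164 0.245  0.09  ]
knob [0.4672 0.1051 0.052 ]
TL [0.5878 0.1887 0.008 ]
TR [ 0.6058 -0.2324  0.008 ]
BL [0.344  0.1776 0.008 ]
BR [ 0.3597 -0.2427  0.008 ]
scr [ 0.4805 -0.1792  0.19  ]
timer [0.4191 0.4739 0.016 ]
benchedge [0.3603 0.3626 0.    ]
tongue end [0.4675 0.1226 0.016 ]
stop in [0.4641 0.1672 0.015 ]
```

Call:
carry_out(targets=[[0,-1.5,0,0,-8],[0,-1.5,0,0,-8],[0,-1.5,0,0,-8],[0,-1.5,0,0,-8],[0,-1.5,0,0,-8],[0,-1.5,0,0,-8],[0,-1.5,0,0,-8],[0,-1.0,0,0,-8],[0,0,0,0,0]])

```text
time: 1.05
tool_pos: [0.2428, -0.4941, 0.322]
ee_rot: [0.348, 1.568, -1.22]
wrist_force: [-0.6, -0.4, 0.8]
width: 0.0941
```

Call:
carry_out(targets=[[0,0,1.1,-2,0],[0,0,1.1,-4,0],[0,0,1.1,-4,0],[0,0,1.1,-4,0],[0,0,1.1,-4,0],[0,0,1.1,-4,0],[0,0,1.1,-4,0],[0,0,1.1,-4,0],[0,0,1.1,-4,0],[0,0,1.1,-4,0],[0,0,1.1,-4,0],[0,0,1.1,-4,0],[0,0,1.1,-4,0],[0,0,1.1,-4,0],[0,0,1.1,-4,0],[0,0,1.1,-4,0],[0,0,1.1,-4,0],[0,0,1.1,-3.5,0],[0,0,1,-1.5,0],[0,0,0,0,0]])

```text
time: 3.05
tool_pos: [0.4485, 0.2187, 0.3181]
ee_rot: [-1.272, 1.567, -2.839]
wrist_force: [-0.9, 0.6, -0.7]
width: 0.0939
```

```bash
python3 - <<'E'
from h import *
rep(); snap('wrist','w1.png'); rep()
for X in [(.476,.35,.09),(.476,.35,0),(.516,.245,.09),(.467,.105,.052)]: print(proj('w1',X))
E
```

```text
t 3.05 tcp [0.4485 0.2187 0.3181] w 0.0939 F [-0.9  0.6 -0.7] T [-0.02 -0.03 -0.  ] yawY 0.19 x [-0.004 -0.001 -1.   ] j6 0.337
t 3.1 tcp [0.4482 0.2174 0.3188] w 0.0937 F [-0.5  0.3  0.1] T [-0.02 -0.1  -0.02] yawY 0.14 x [-0.003 -0.002 -1.   ] j6 0.336
[[352.   81.8]]
[[347.1  94.2]]
[[387.8 186.3]]
[[338.9 296. ]]
```

View pics/w1.png

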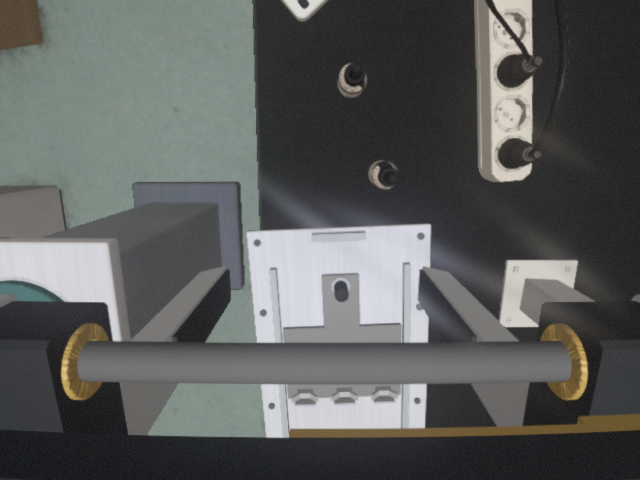

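Wrist view: bottle 1 cap at (353,70) with body at (351,81); bottle 2 cap at (391,176) with body at (382,174); sled knob top at (341,285). There are no other bottles.

```bash
python3 - <<'E'
from h import *
for n,uv,z in [('b1 cap',(353,71),.09),('b1 body',(351,80),.05),('b1 base',(349,90),0),('b2 cap',(391,176),.09),('b2 body',(382,174),.05),('knob',(341,285),.052),('knobbase',(340,300),.016),('TL',(247,232),.008),('TR',(430,225),.008),('edgeBL',(264,400),.008),('edgeR',(426,420),.008),('strip',(480,175),0.0),('benchedge',(257,170),0),('saddles',(305,392),.035),('s2',(384,390),.035)]: print(n,ray('w1',uv,z).round(4))
E
```

```text
b1 cap [0.4768 0.3604 0.09  ]
b1 body [0.4774 0.3584 0.05  ]
b1 base [0.4782 0.3549 0.    ]
b2 cap [0.519  0.2559 0.09  ]
b2 body [0.5152 0.2553 0.05  ]
knob [0.4694 0.1195 0.052 ]
knobbase [0.4699 0.0847 0.016 ]
TL [0.3465 0.1764 0.008 ]
TR [0.587  0.1868 0.008 ]
edgeBL [ 0.3598 -0.0786  0.008 ]
edgeR [ 0.6029 -0.113   0.008 ]
strip [0.6505 0.2518 0.    ]
benchedge [0.3612 0.2566 0.    ]
saddles [ 0.4224 -0.045   0.035 ]
s2 [ 0.5321 -0.0414  0.035 ]
```

Call:
carry_out(targets=[[0.35,2,2,-1,0],[0.35,4,3,-1.2,0],[0.35,4,2,-1,0],[0.35,4,0,0,0],[0.35,3,0,0,0],[0.35,0,0,0,0],[0.35,0,0,0,0],[0.35,0,0,0,0]])

```text
time: 3.9
tool_pos: [0.5188, 0.2488, 0.1547]
ee_rot: [1.887, 1.566, 0.318]
wrist_force: [0.3, -0.0, 0.5]
width: 0.0609
```

```bash
python3 - <<'E'
from h import *
rep(); snap('wrist','w2.png')
for X in [(.516,.25,.097),(.516,.25,.05),(.476,.354,.097)]: print(proj('w2',X))
E
```

```text
t 3.9 tcp [0.5188 0.2488 0.1547] w 0.0609 F [ 0.3 -0.   0.5] T [-0.05 -0.05  0.01] yawY 0.1 x [ 0.005  0.002 -1.   ] j6 0.347
[[318.3 251. ]]
[[318.9 234.9]]
[[249.8  79.5]]
```

View pics/w2.png

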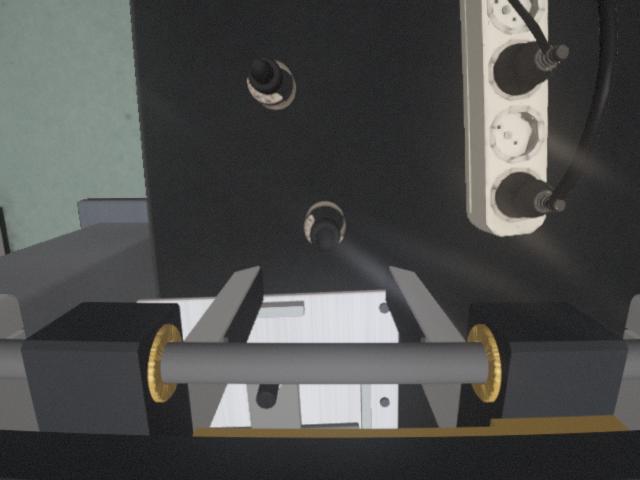

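Bottle 2's cap tip is at (325,238), and bottle 1's is at (263,69).

```bash
python3 - <<'E'
from h import *
for n,uv,z in [('b1 cap',(263,70),.095),('b1 body',(272,86),.05),('b2 cap',(325,238),.095),('b2 body',(325,224),.056)]: print(n,ray('w2',uv,z).round(4))
E
```

```text
b1 cap [0.4836 0.3596 0.095 ]
b1 body [0.4831 0.3576 0.05  ]
b2 cap [0.5203 0.2581 0.095 ]
b2 body [0.5206 0.2597 0.056 ]
```

Call:
carry_out(targets=[[0.46,2,0,-0.5,0],[0.46,3,0,-0.5,0],[0.46,3,0,0,0],[0.46,0.8,0,0,0],[0.46,0,0,0,0],[0.46,0,0,0,0],[0.46,0,-0.8,0,0],[0.46,0,-0.8,0,0],[0.46,0,-0.6,0,0],[0.46,0,-0.6,0,0],[0.46,0,-0.6,0,0],[0.46,0,-0.6,0,0],[0.46,0,-0.5,0,0],[0.46,0,-0.5,0,0],[0.46,0,0,0,0],[0.46,0,0,0,0]])

```text
time: 5.55
tool_pos: [0.4674, 0.2587, 0.0636]
ee_rot: [0.759, 1.571, -0.809]
wrist_force: [-0.1, -0.1, 0.1]
width: 0.0506
```

```bash
python3 - <<'E'
from h import *
rep(); snap('wrist','w3.png')
s=snap('scene','s3.png')
a=cv2.imread('pics/w3.png')[100:400,100:560]; b=cv2.imread('pics/s3.png')[240:360,150:330]
cv2.imwrite('pics/c3.png',np.vstack([a,cv2.resize(b,(460,300))]))
E
```

```text
t 5.55 tcp [0.4674 0.2587 0.0636] w 0.0506 F [-0.1 -0.1  0.1] T [-0.01 -0.02 -0.01] yawY 0.18 x [ 0. -0. -1.] j6 0.396
```

View pics/c3.png

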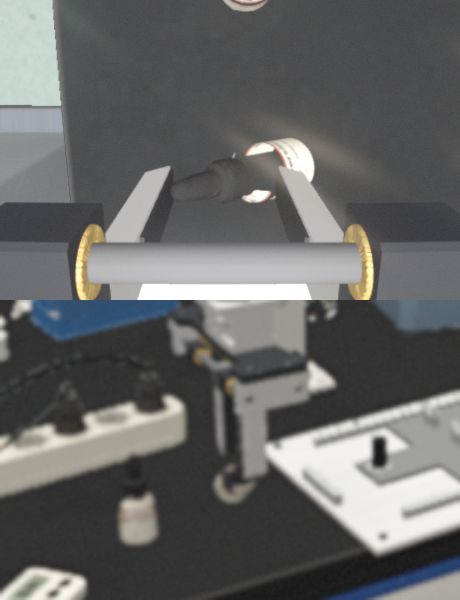

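Call:
carry_out(targets=[[0,0,0.5,0,0],[0,0,0.5,0,0],[0,0,0.5,0,0],[0,0,0.5,0,0],[0,0,0,0,0],[0,0.8,0,0,0],[0,0.8,0,0,0],[0,0.8,-0.3,0,0],[0,0.5,-0.5,0,0],[0,0,-0.6,0,0],[0,0,-0.6,0,0],[0,0,-0.6,0,0],[0,0,-0.6,0,0],[0,0,-0.6,0,0],[0,0,-0.6,0,0],[0,0,-0.6,0,0],[0,0,-0.6,0,0],[0,0,-0.6,0,0],[0,0,0,0,0]])

```text
time: 7.55
tool_pos: [0.4245, 0.2585, 0.0344]
ee_rot: [-1.268, 1.57, -2.835]
wrist_force: [0.0, 0.6, -0.5]
width: 0.0943
```

```bash
python3 - <<'E'
from h import *
rep(); snap('wrist','w4.png')
E
```

```text
t 7.55 tcp [0.4245 0.2585 0.0344] w 0.0943 F [ 0.   0.6 -0.5] T [ 0.02 -0.11  0.01] yawY 0.2 x [-0.001 -0.    -1.   ] j6 0.429
```

View pics/w4.png

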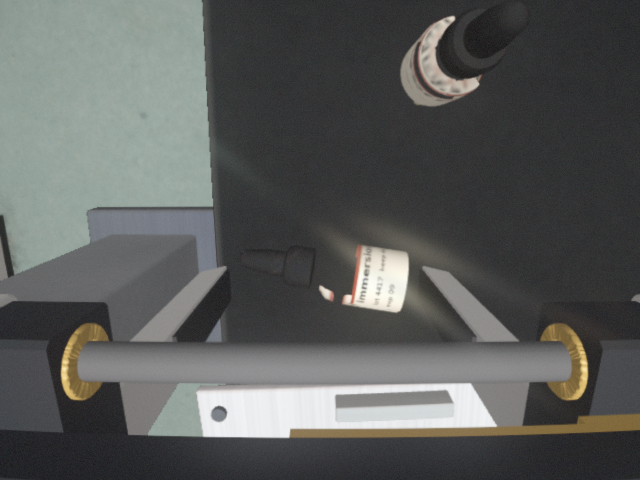

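It worked: bottle 2 now lies along x, with its cap tip at (243,259) and base centre at (405,281).

```bash
python3 - <<'E'
from h import *
b=ray('w4',(406,281),.0165); c=ray('w4',(243,259),.0165); print(b,c,np.linalg.norm(b-c),np.degrees(np.arctan2(*(c-b)[[1,0]])))
u=(c-b)/np.linalg.norm(c-b); m=b+u*.0485; g=b+u*.034; print('mid',m,'grip',g)
E
```

```text
[0.46994949 0.25367073 0.0165    ] [0.38149075 0.26584852 0.0165    ] 0.08929304573268995 172.1615726954215
mid [0.42190265 0.26028516 0.0165    ] grip [0.43626717 0.25830765 0.0165    ]
```

Call:
carry_out(targets=[[0,-2,0,0,0],[0,-2,0.6,0,0],[0,0,0.65,0,-8.2],[0,0,0,0,-8.2],[0,0,0,0,-8.2],[0,0,0,0,-8.2],[0,0,0,0,-8.2],[0,0,0,0,-8.2],[0,0,0,0,-8.2],[0,0,0,0,-8.2],[0,0,0,0,-8.2],[0,0,0,0,-8.2],[0.2,0,0,0,0],[0.2,0,0,0,0]])

```text
time: 9.0
tool_pos: [0.4378, 0.2585, 0.0742]
ee_rot: [-2.615, 1.57, -2.755]
wrist_force: [0.1, -0.7, 0.6]
width: 0.0813
```

```bash
python3 - <<'E'
from h import *
rep(); print(plan((.437,.2583,.004)))
E
```

```text
t 9.0 tcp [0.4378 0.2585 0.0742] w 0.0813 F [ 0.1 -0.7  0.6] T [ 0.04 -0.2  -0.02] yawY 81.99 x [-0.001 -0.    -1.   ] j6 -1.009
[ 7.02 -0.03 -0.08]
```

Call:
carry_out(targets=[[0.2,2.5,0,0,0],[0.2,2.5,0,0,0],[0.2,2,0,0,0],[0.2,0,0,0,0],[1,0,0,0,0],[1,0,0,0,0],[1,0,0,0,0],[1,0,0,0,0],[1,0,0,0,0],[1,0,0,0,0],[1,0,0,0,0],[1,-1,0,0,0],[1,-2,0,0,0],[1,-3,0,0,0],[1,-4,0,0,0],[1,0,0,0,0]])

```text
time: 10.6
tool_pos: [0.4417, 0.2604, 0.1116]
ee_rot: [0.556, 1.558, 0.42]
wrist_force: [1.0, 0.8, -0.1]
width: 0.0322
```

Call:
carry_out(targets=[[1,0,0,0,8],[1,0,0,0,8],[1,0,0,0,8],[1,0,0,0,8],[1,0,0,0,8],[1,0,0,0,8],[1,0,0,0,8],[1,0,0,0,8],[1,0,0,0,8],[1,0,0,0,8],[1,0,0,0,0],[1,0,0,0,0]])

```text
time: 11.8
tool_pos: [0.4377, 0.2585, 0.1041]
ee_rot: [-1.082, 1.57, -2.612]
wrist_force: [1.1, -0.3, -1.3]
width: 0.032
```

```bash
python3 - <<'E'
from h import *
rep(); snap('wrist','w5.png')
for X in [(.467,.105,.052)]: print(proj('w5',X))
E
```

```text
t 11.8 tcp [0.4377 0.2585 0.1041] w 0.032 F [ 1.1 -0.3 -1.3] T [-0.09 -0.05  0.01] yawY 2.34 x [-0.001 -0.    -1.   ] j6 0.381
[[354.7 457.4]]
```

View pics/w5.png

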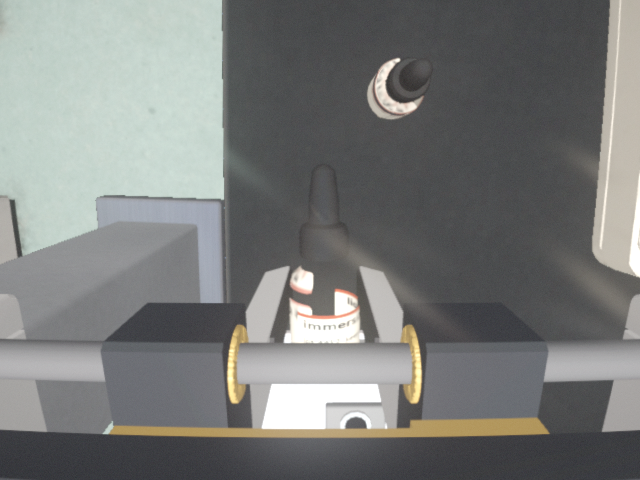

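Bottle held level, cap towards +y (tip at (323,165)), aligned with the tool. The knob top is at about (356,427).

```bash
python3 - <<'E'
from h import *
print('tip',ray('w5',(323,165),.1166),'shoulder',ray('w5',(324,229),.1166),'knob',ray('w5',(356,425),.052))
rep()
snap('top','top2.png')
i=cv2.imread('pics/top2.png')[190:290,270:420]; cv2.imwrite('pics/c5.png',cv2.resize(i,None,fx=5,fy=5,interpolation=2))
E
```

```text
tip [0.43548198 0.31687016 0.1166    ] shoulder [0.43705588 0.28881364 0.1166    ] knob [0.4661533  0.13343254 0.052     ]
t 11.85 tcp [0.4377 0.2585 0.1042] w 0.0317 F [ 0.4  0.6 -1. ] T [-0.02 -0.07 -0.02] yawY 2.31 x [-0.001 -0.    -1.   ] j6 0.382
```

View pics/c5.png

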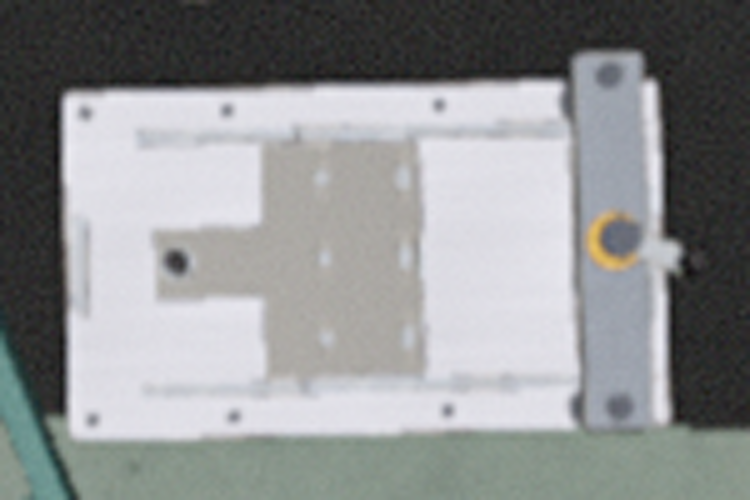

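```bash
python3 - <<'E'
from h import *
g=lambda u,v:(270+u/5,190+v/5)
for n,uv,z in [('kn',(176,261),.052),('c2cap',(322,177),.033),('c2base',(404,177),.033),('c1cap',(325,258),.033),('c1base',(406,256),.033),('c0cap',(327,338),.033),('c0base',(407,337),.033)]: print(n,ray('top2',g(*uv),z).round(4))
# sled edges at z .016
for uv in [(265,145),(268,375),(418,140),(422,375)]: print(ray('top2',g(*uv),.016).round(4))
print(proj('w5',[(.467,.105,.016),(.467,.105,.052)]))
E
```

```text
kn [0.4679 0.1054 0.052 ]
c2cap [0.5295 0.0056 0.033 ]
c2base [ 0.5307 -0.0515  0.033 ]
c1cap [0.4731 0.0025 0.033 ]
c1base [ 0.4757 -0.0538  0.033 ]
c0cap [4.176e-01 1.000e-04 3.300e-02]
c0base [ 0.4194 -0.0554  0.033 ]
[0.5528 0.0457 0.016 ]
[0.3914 0.0404 0.016 ]
[ 0.5585 -0.0619  0.016 ]
[ 0.3935 -0.0674  0.016 ]
[[351.4 423.6]
 [354.7 457.4]]
```

Call:
carry_out(targets=[[1,0,0.8,2,0],[1,0,1,3,0],[1,0,1,3.5,0],[1,0,1,3.5,0],[1,0,1,3.5,0],[1,0,1,3.5,0],[1,0,1,3.5,0],[1,0,0.8,3,0],[1,0,0.5,2,0],[1,0,0,0.7,0],[1,1,0,0,0],[1,1,0,0,0],[1,0,0,0,0],[1,0,0,0,0]])

```text
time: 13.3
tool_pos: [0.5289, -0.019, 0.0837]
ee_rot: [-1.829, 1.569, 2.923]
wrist_force: [1.0, -0.3, -0.8]
width: 0.0317
```

```bash
python3 - <<'E'
from h import *
rep(); snap('wrist','w6.png')
i=cv2.imread('pics/w6.png')[80:380,100:500]; cv2.imwrite('pics/c6.png',cv2.resize(i,None,fx=2,fy=2,interpolation=2))
E
```

```text
t 13.3 tcp [ 0.5289 -0.019   0.0837] w 0.0317 F [ 1.  -0.3 -0.8] T [ 0.   -0.15  0.01] yawY 2.27 x [-0.002  0.    -1.   ] j6 -0.183
```

View pics/c6.png

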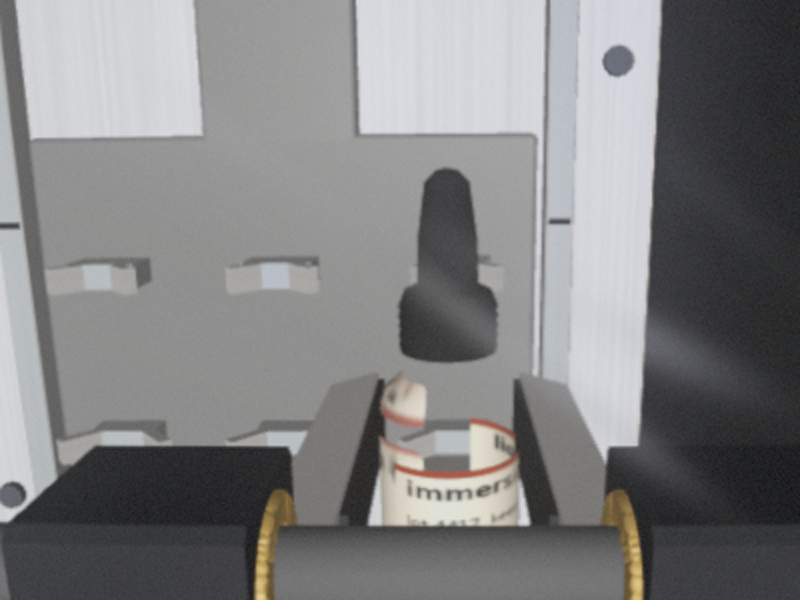

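```bash
python3 - <<'E'
from h import *
g=lambda u,v:(100+u/2,80+v/2)
for n,uv,z in [('tip',(447,180),.0962),('foot top',(448,358),.107),('foot side L',(402,340),.0962),('foot side R',(496,340),.0962),('s1 cap',(273,278),.035),('s1L',(228,278),.039),('s1R',(319,278),.039),('s2cap',(456,276),.035),('s0cap',(94,278),.035),('s2base',(452,442),.030),('sledcorner',(535,135),.016),('sledcornerL',(33,139),.016)]: print(n,ray('w6',g(*uv),z).round(4))
E
```

```text
tip [0.527  0.0373 0.0962]
foot top [0.5287 0.0006 0.107 ]
foot side L [0.5183 0.0013 0.0962]
foot side R [0.5395 0.0021 0.0962]
s1 cap [0.4752 0.0026 0.035 ]
s1L [0.4626 0.0029 0.039 ]
s1R [0.4899 0.0039 0.039 ]
s2cap [0.5308 0.0054 0.035 ]
s0cap [0.4199 0.0005 0.035 ]
s2base [ 0.5319 -0.0504  0.03  ]
sledcorner [0.5541 0.0482 0.016 ]
sledcornerL [0.3936 0.0414 0.016 ]
```

Call:
carry_out(targets=[[1,0,0.17,0.2,0],[1,1.5,0,0,0],[1,1.5,0,0,0],[1,1.2,0,0,0],[1,0.7,0,0,0],[1,0.3,0,0,0],[1,0,0,0,0],[1,0,0,0,0]])

```text
time: 14.15
tool_pos: [0.5319, -0.0221, 0.0332]
ee_rot: [1.339, 1.57, -0.193]
wrist_force: [0.7, -0.1, 0.0]
width: 0.0317
```

```bash
python3 -c "
from h import *
rep()"
```

```text
t 14.15 tcp [ 0.5319 -0.0221  0.0332] w 0.0317 F [ 0.7 -0.1  0. ] T [-0.02 -0.12  0.01] yawY 2.17 x [ 0.001 -0.    -1.   ] j6 -0.186
```

Call:
carry_out(targets=[[0.5,0.1,0,0,0],[0.5,0,0,0,0],[0.5,0,0,0,0],[0.5,0,0,0,0],[0.5,0,0,0,0],[0.5,-2,0,0,0],[0.5,-3,0,0,0],[0.5,-4,0,0,0],[0.5,-4,0,-2,0],[0.5,0,0,-4,0],[0.5,0,0,0,0],[0.5,0,0,0,0]])

```text
time: 15.35
tool_pos: [0.5288, 0.0381, 0.1613]
ee_rot: [-0.59, 1.57, -2.121]
wrist_force: [0.6, 0.3, -0.0]
width: 0.0472
```

```bash
python3 - <<'E'
from h import *
rep(); snap('wrist','w7.png')
i=cv2.imread('pics/w7.png')[150:450,150:550]; cv2.imwrite('pics/c7.png',cv2.resize(i,None,fx=1.5,fy=1.5,interpolation=2))
E
```

```text
t 15.35 tcp [0.5288 0.0381 0.1613] w 0.0472 F [ 0.6  0.3 -0. ] T [-0.03 -0.08 -0.02] yawY 2.27 x [-0.001 -0.001 -1.   ] j6 -0.074
```

View pics/c7.png

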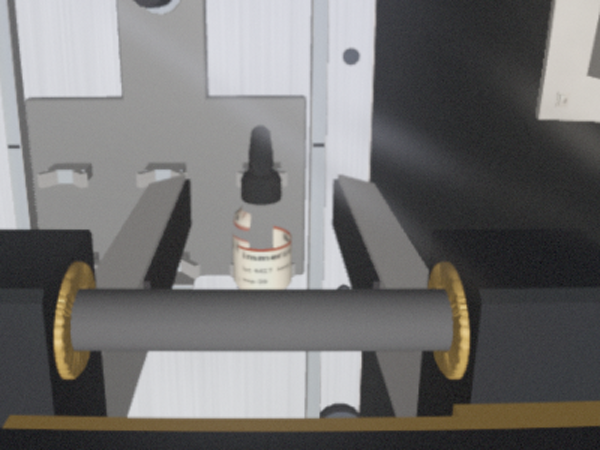

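Call:
carry_out(targets=[[0.46,0,-0.3,-2,0],[0.46,0,-0.3,-3,-8.5],[0.46,0,-0.3,-4,0],[0.46,0,-0.4,-4,0],[0.46,0,-0.4,-4,0],[0.46,0,-0.4,-4,0],[0.46,0,-0.4,-4,0],[0.46,0,-0.4,-3,0],[0.46,0,-0.2,-2,0],[0.46,0,0,0,-8.5],[0.46,0,0,0,-8.5],[0.46,0,0,0,-8.5],[0.46,0,0,0,-8.5],[0.46,0,0,0,0],[0.46,0,0,0,0]])

```text
time: 16.9
tool_pos: [0.4506, 0.3277, 0.1605]
ee_rot: [-1.643, 1.569, -2.438]
wrist_force: [-0.5, -0.1, -0.4]
width: 0.0507
```

```bash
python3 - <<'E'
from h import *
print(ray('w5',(421,69),.095),ray('w5',(396,92),.05))
rep(); print(plan((.483,.359,.066))); snap('wrist','w8.png')
E
```

```text
[0.47908847 0.36195581 0.095     ] [0.47598947 0.35775852 0.05      ]
t 16.9 tcp [0.4506 0.3277 0.1605] w 0.0507 F [-0.5 -0.1 -0.4] T [ 0.03 -0.1  -0.01] yawY 44.42 x [-0.001 -0.001 -1.   ] j6 -0.248
[9.44 4.53 0.03]
```

View pics/w8.png

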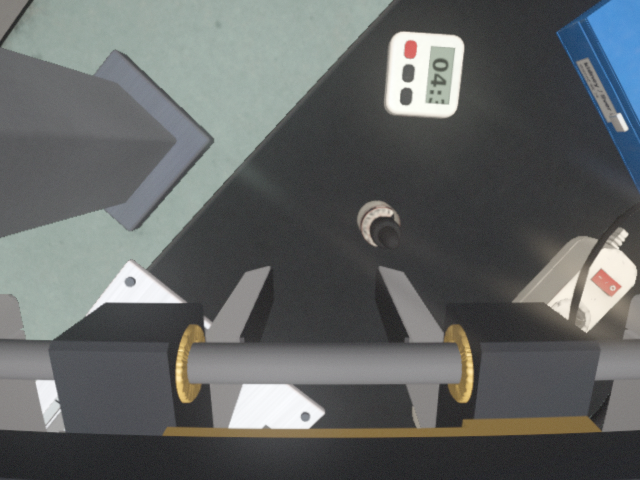

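Cap tip at (388,236), body at (379,218).

```bash
python3 - <<'E'
from h import *
a=ray('w8',(388,236),.095);b=ray('w8',(379,221),.056); print(a,b,plan(a),plan(b))
E
```

```text
[0.47435422 0.36355061 0.095     ] [0.47201931 0.36505083 0.056     ] [ 6.57  4.21 -0.88] [10.47  4.15 -1.15]
```

Call:
carry_out(targets=[[0.46,0,2,-0.5,0],[0.46,0,2.2,-0.5,0],[0.46,2,0,0,0],[0.46,3,0,0,0],[0.46,3,0,0,0],[0.46,1.4,0,0,0],[0.46,0,0,0,0],[0.46,0,-0.8,0,0],[0.46,0,-0.8,0,0],[0.46,0,-0.6,0,0],[0.46,0,-0.6,0,0],[0.46,0,-0.6,0,0],[0.46,0,-0.6,0,0],[0.46,0,-0.5,0,0],[0.46,0,-0.5,0,0],[0.46,0,0,0,0],[0.46,0,0,0,0]])

```text
time: 18.65
tool_pos: [0.4376, 0.3301, 0.0676]
ee_rot: [-0.194, 1.571, -0.985]
wrist_force: [-1.1, -1.1, 0.7]
width: 0.0507
```

Call:
carry_out(targets=[[0,0,0.5,0,0],[0,0,0.5,0,0],[0,0,0.5,0,0],[0,0,0.5,0,0],[0,0,0,0,0],[0,0.8,0,0,0],[0,0.8,0,0,0],[0,0.8,-0.3,0,0],[0,0.5,-0.5,0,0],[0,0,-0.6,0,0],[0,0,-0.6,0,0],[0,0,-0.6,0,0],[0,0,-0.6,0,0],[0,0,-0.6,0,0],[0,0,-0.6,0,0],[0,0,-0.5,0,0],[0,0,0,0,0],[0,-2,0,0,0],[0,-2,0,0,0],[0,0,0,0,0]])

```text
time: 20.65
tool_pos: [0.4191, 0.3111, 0.0817]
ee_rot: [1.32, 1.564, 0.529]
wrist_force: [-0.6, 0.5, -0.0]
width: 0.0941
```

```bash
python3 - <<'E'
from h import *
rep(); snap('wrist','w9.png')
E
```

```text
t 20.65 tcp [0.4191 0.3111 0.0817] w 0.0941 F [-0.6  0.5 -0. ] T [-0.02 -0.1   0.01] yawY 44.67 x [ 0.006  0.003 -1.   ] j6 -0.25
```

View pics/w9.png

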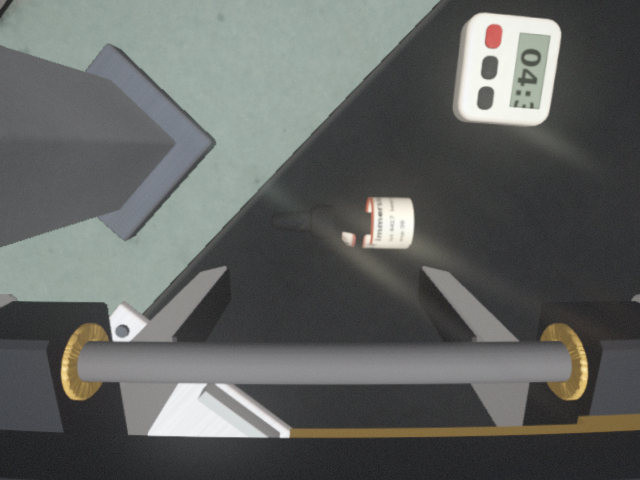

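Bottle 1 now lies on its side, cap tip at (274,220), base edge at (413,223).

```bash
python3 - <<'E'
from h import *
b=ray('w9',(413,223),.0165); c=ray('w9',(274,220),.0165); L=np.linalg.norm(b-c);u=(c-b)/L; g=b+u*.0322
ang=np.degrees(np.arctan2(u[1],u[0]))%360
print(b,c,L,ang,g,'turn to yawY',ang-90,'then to',ang-92.3,plan(g))
E
```

```text
[0.44854796 0.36488443 0.0165    ] [0.38253594 0.30255186 0.0165    ] 0.09079061446141777 223.35786692189146 [0.42513599 0.34277742 0.0165    ] turn to yawY 133.35786692189146 then to 131.05786692189145 [ 6.35  2.74 -1.82]
```

Call:
carry_out(targets=[[0,0,1.35,-0.9,0],[0.2,0,1.4,-0.9,0],[0.2,0,0,0,-8.1],[0.2,0,0,0,-8.1],[0.2,0,0,0,-8.1],[0.2,0,0,0,-8.1],[0.2,0,0,0,-8.1],[0.2,0,0,0,-8.1],[0.2,0,0,0,-8.1],[0.2,0,0,0,-8.1],[0.2,0,0,0,-8.1],[0.2,0,0,0,-8.1],[0.2,0,0,0,-7.7],[0.2,0,0,0,0],[0.2,0,0,0,0]])

```text
time: 22.2
tool_pos: [0.4235, 0.3423, 0.0773]
ee_rot: [2.893, 1.569, -2.636]
wrist_force: [-0.2, 0.1, -0.4]
width: 0.0753
```

```bash
python3 - <<'E'
from h import *
rep(); print(plan((.4251,.3428,.004)))
E
```

```text
t 22.2 tcp [0.4235 0.3423 0.0773] w 0.0753 F [-0.2  0.1 -0.4] T [ 0.12 -0.11 -0.03] yawY 133.23 x [-0.002 -0.001 -1.   ] j6 -1.75
[ 7.33 -0.08  0.17]
```

Call:
carry_out(targets=[[0.2,2.5,0,0.15,0],[0.2,2.5,0,0,0],[0.2,2.3,0,0,0],[0.2,0,0,0,0],[1,0,0,0,0],[1,0,0,0,0],[1,0,0,0,0],[1,0,0,0,0],[1,0,0,0,0],[1,0,0,0,0],[1,0,0,0,0],[1,-1,0,0,0],[1,-2,0,0,0],[1,-3,0,0,0],[1,-4,0,0,0],[1,0,0,0,0]])

```text
time: 23.8
tool_pos: [0.4285, 0.3453, 0.1128]
ee_rot: [-0.182, 1.558, 0.575]
wrist_force: [-0.3, 0.3, -0.1]
width: 0.0319
```

Call:
carry_out(targets=[[1,0,0,0,8.2],[1,0,0,0,8.2],[1,0,0,0,8.2],[1,0,0,0,8.2],[1,0,0,0,8.2],[1,0,0,0,8.2],[1,0,0,0,8.2],[1,0,0,0,8.2],[1,0,0,0,8.2],[1,0,0,0,8.2],[1,0,0,0,8.2],[1,0,0,0,8.2],[1,0,0,0,8.2],[1,0,0,0,8.2],[1,0,0,0,8.2],[1,0,0,0,8],[1,0,0,0,0],[1,0,0,0,0]])

```text
time: 25.6
tool_pos: [0.4247, 0.3427, 0.1049]
ee_rot: [-0.985, 1.57, -2.511]
wrist_force: [-0.7, 0.6, -0.8]
width: 0.0316
```

```bash
python3 - <<'E'
from h import *
rep(); print(plan((.4187,-.0245,.0837)))
E
```

```text
t 25.6 tcp [0.4247 0.3427 0.1049] w 0.0316 F [-0.7  0.6 -0.8] T [-0.03 -0.13 -0.01] yawY 2.54 x [-0.001 -0.001 -1.   ] j6 0.531
[ 2.15 -2.22 36.66]
```

Call:
carry_out(targets=[[1,0,0,2,0],[1,0,-0.2,3,0],[1,0,-0.2,4,0],[1,0,-0.3,4,0],[1,0,-0.3,4,0],[1,0,-0.3,4,0],[1,0,-0.3,4,0],[1,0,-0.3,4,0],[1,0,-0.2,4,0],[1,0,0,2.5,0],[1,0,0,1.1,0],[1,1,0,0,0],[1,1.1,0,0,0],[1,0,0,0,0],[1,0,0,0,0]])

```text
time: 27.1
tool_pos: [0.4186, -0.0224, 0.0836]
ee_rot: [-1.922, 1.569, 2.834]
wrist_force: [-0.3, -0.5, -0.1]
width: 0.0322
```

```bash
python3 - <<'E'
from h import *
rep(); snap('wrist','w10.png')
for f in ('w6','w10'):
    g=cv2.imread(f'pics/{f}.png',0); 
    for c in (322,326): print(f,c,[int(v) for v in g[140:300:3,c]])
i=cv2.imread('pics/w10.png')[80:380,200:600]; cv2.imwrite('pics/c10.png',cv2.resize(i,None,fx=2,fy=2,interpolation=2))
E
```

```text
t 27.1 tcp [ 0.4186 -0.0224  0.0836] w 0.0322 F [-0.3 -0.5 -0.1] T [-0.03 -0.1  -0.02] yawY 2.5 x [-0.002  0.001 -1.   ] j6 -0.233
w6 322 [214, 212, 188, 155, 159, 158, 159, 159, 93, 62, 69, 64, 65, 66, 65, 64, 65, 68, 71, 71, 74, 77, 73, 73, 72, 74, 82, 88, 90, 96, 96, 90, 86, 81, 73, 68, 64, 59, 62, 55, 68, 145, 146, 146, 144, 144, 145, 143, 146, 141, 116, 110, 185, 189]
w6 326 [214, 213, 189, 156, 159, 161, 157, 159, 117, 65, 65, 67, 67, 64, 67, 64, 67, 69, 73, 69, 72, 73, 73, 71, 75, 72, 71, 77, 84, 87, 95, 99, 94, 89, 83, 72, 68, 64, 60, 60, 71, 146, 145, 146, 146, 147, 144, 142, 141, 143, 118, 110, 185, 190]
w10 322 [214, 215, 214, 171, 157, 158, 158, 80, 65, 71, 68, 65, 63, 67, 68, 68, 68, 72, 74, 73, 74, 72, 74, 74, 77, 78, 84, 87, 94, 99, 98, 98, 92, 84, 76, 68, 62, 59, 61, 128, 147, 147, 149, 146, 148, 145, 149, 146, 146, 148, 146, 110, 107, 188]
w10 326 [215, 215, 215, 171, 155, 160, 158, 75, 63, 67, 65, 63, 66, 65, 63, 68, 68, 70, 70, 74, 74, 78, 80, 70, 73, 72, 76, 75, 84, 93, 96, 101, 94, 90, 83, 75, 67, 62, 60, 127, 147, 149, 148, 150, 146, 148, 147, 146, 147, 147, 145, 108, 114, 189]
```

View pics/c10.png

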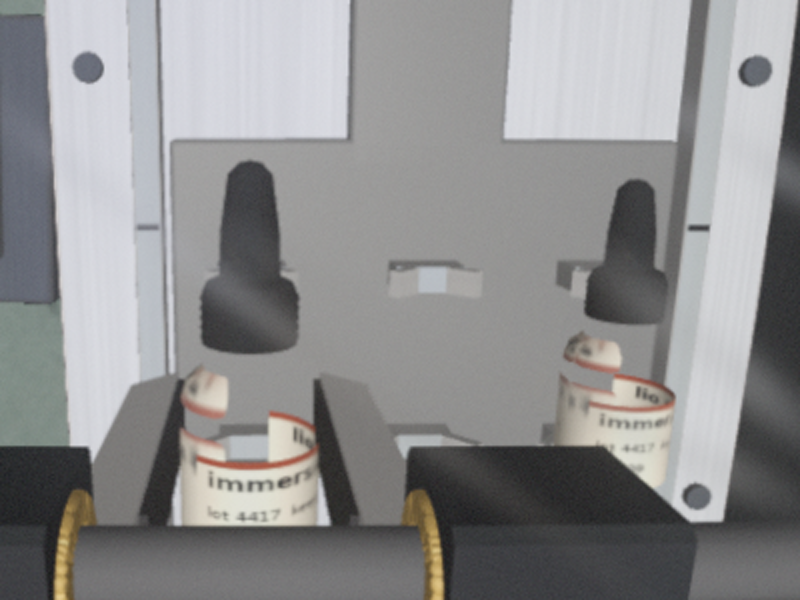

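```bash
python3 - <<'E'
from h import *
g=lambda u,v:(200+u/2,80+v/2)
for n,uv,z in [('foot top',(250,350),.107),('foot L',(202,335),.0962),('foot R',(298,335),.0962),('tip',(250,172),.0962),('s0L',(207,276),.039),('s0R',(298,276),.039),('s1L',(388,280),.039),('s1R',(481,281),.039),('b2foot top',(625,320),.054),('b2 foot L',(586,308),.043),('b2 foot R',(665,310),.043),('b2tip',(636,186),.045)]: print(n,ray('w10',g(*uv),z).round(4))
E
```

```text
foot top [ 0.4187 -0.001   0.107 ]
foot L [ 0.4079 -0.001   0.0962]
foot R [ 4.295e-01 -1.000e-04  9.620e-02]
tip [0.4171 0.0356 0.0962]
s0L [0.4058 0.0021 0.039 ]
s0R [0.4328 0.0033 0.039 ]
s1L [0.4597 0.0033 0.039 ]
s1R [0.4877 0.0043 0.039 ]
b2foot top [ 0.5256 -0.0025  0.054 ]
b2 foot L [ 0.5189 -0.0017  0.043 ]
b2 foot R [ 0.5431 -0.0013  0.043 ]
b2tip [0.5274 0.0348 0.045 ]
```

Call:
carry_out(targets=[[1,0,0.08,0.25,0],[1,0,0,0.25,0],[1,1.5,0,0,0],[1,1.5,0,0,0],[1,1.2,0,0,0],[1,0.7,0,0,0],[1,0.25,0,0,0],[1,0,0,0,0],[1,0,0,0,0]])

```text
time: 28.05
tool_pos: [0.4202, -0.0286, 0.0334]
ee_rot: [-0.073, 1.571, -1.602]
wrist_force: [-0.2, -0.0, 1.2]
width: 0.0321
```

Call:
carry_out(targets=[[0.5,0,0,0,0],[0.5,0,0,0,0],[0.5,0,0,0,0],[0.5,0,0,0,0],[0.5,0,0,0,0],[0.5,0,0,0,0],[0.5,-2,0,0,0],[0.5,-3,0,0,0],[0.5,-3,0,0,0],[0.5,-2,0,-2,0],[0.5,0,0,-3,0],[0.5,0,0,0,0],[0.5,0,0,0,0],[0.5,0,0,0,0]])

```text
time: 29.45
tool_pos: [0.4178, 0.0209, 0.1325]
ee_rot: [-1.14, 1.57, -2.67]
wrist_force: [0.4, -0.5, -0.1]
width: 0.0469
```

```bash
python3 - <<'E'
from h import *
rep(); snap('wrist','w11.png'); snap('top','top3.png'); snap('scene','s4.png')
print(plan((.468,.1054,.10)))
a=cv2.imread('pics/w11.png')[110:390,130:530]
b=cv2.resize(cv2.imread('pics/top3.png')[190:290,280:410],None,fx=3,fy=3,interpolation=2)
H=300; a=cv2.resize(a,(428,300)); b=cv2.resize(b,(390,300))[:, :372]
cv2.imwrite('pics/c11.png',np.hstack([a,b]))
E
```

```text
t 29.45 tcp [0.4178 0.0209 0.1325] w 0.0469 F [ 0.4 -0.5 -0.1] T [-0.07 -0.06  0.05] yawY 2.35 x [-0.001 -0.001 -1.   ] j6 -0.126
[ 3.25  5.35 -8.26]
```

View pics/c11.png

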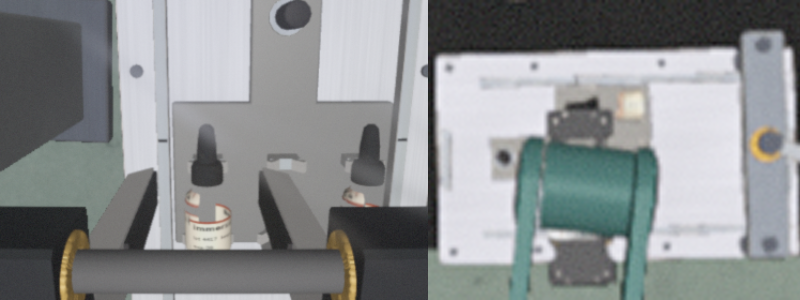

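```bash
python3 - <<'E'
from h import *
k=ray('w11',(130+292/1.07,110+15/1.07),.052); print(k, plan((k[0],k[1],.026)))
print(ray('w11',(130+207/1.07,110+176/1.07),.054))
E
```

```text
[0.46674272 0.10419878 0.052     ] [10.65  5.22 -8.15]
[ 0.4188041  -0.00093988  0.054     ]
```

Call:
carry_out(targets=[[0.3,0,1.2,-2,0],[0.3,0,2,-3,0],[0.3,0,1.5,-2.2,0],[0.3,0,0.55,-1,0],[0.3,2,0,0,0],[0.3,3,0,0,0],[0.3,3,0,0,0],[0.3,2.1,0,0,0],[0.3,0.5,0,0,0],[0.3,0,0,0,0],[1,0,0,0,0],[1,0,0,0,0],[1,0,0,0,0],[1,0,0,0,0],[1,0,0,0,0],[1,0,0,0,0],[1,0,0,0,0],[1,0,0,0,0]])

```text
time: 31.4
tool_pos: [0.4677, 0.1056, 0.0272]
ee_rot: [1.601, 1.57, 0.072]
wrist_force: [2.5, 0.8, 0.6]
width: 0.0171
```

```bash
python3 -c "
from h import *
rep()"
```

```text
t 31.4 tcp [0.4677 0.1056 0.0272] w 0.0171 F [2.5 0.8 0.6] T [ 0.03 -0.34  0.03] yawY 2.38 x [ 0.001  0.    -1.   ] j6 0.062
```

Call:
carry_out(targets=[[1,0,0,0.3,0],[1,0,0,0.6,0],[1,0,0,0.9,0],[1,0,0,1,0],[1,0,0,1,0],[1,0,0,1,0],[1,0,0,1,0],[1,0,0,1,0],[1,0,0,1,0],[1,0,0,1,0],[1,0,0,1,0],[1,0,0,1,0],[1,0,0,1,0],[1,0,0,1,0],[1,0,0,0.8,0],[1,0,0,0.5,0],[1,0,0,0.3,0],[1,0,0,0.2,0],[1,0,0,0,0]])

```text
time: 33.3
tool_pos: [0.473, -0.0393, 0.0273]
ee_rot: [-3.026, 1.568, 1.728]
wrist_force: [-0.3, 5.0, 2.3]
width: 0.0173
```

```bash
python3 -c "
from h import *
rep()"
```

```text
t 33.3 tcp [ 0.473  -0.0393  0.0273] w 0.0173 F [-0.3  5.   2.3] T [ 0.83 -0.05  0.01] yawY 2.36 x [-0.     0.003 -1.   ] j6 -0.246
```

Call:
carry_out(targets=[[1,0,0,0.2,0],[1,0,0,0.2,0],[1,0,0,0.2,0],[1,0,0,0.2,0],[1,0,0,0.1,0],[1,0,0,0,0]])

```text
time: 33.9
tool_pos: [0.4734, -0.0469, 0.0273]
ee_rot: [-3.099, 1.566, 1.654]
wrist_force: [0.1, 7.9, 2.8]
width: 0.0177
```

Call:
carry_out(targets=[[1,0,0,0.15,0],[1,0,0,0.15,0],[1,0,0,0.1,0],[1,0,0,0,0],[1,0,0,0,0]])

```text
time: 34.4
tool_pos: [0.4735, -0.047, 0.0272]
ee_rot: [3.138, 1.558, 1.609]
wrist_force: [1.1, 18.0, 4.2]
width: 0.0175
```

Call:
carry_out(targets=[[1,0,0,-0.3,0],[0.3,0,0,0,0],[0.3,0,0,0,0],[0.3,0,0,0,0],[0.3,0,0,0,0],[0.3,-1,0,0,0],[0.3,-3,0,0,0],[0.3,-4,0,0,0],[0.3,-4,0,0,0],[0.3,-4,0,0,0],[0.3,-4,0,0,0],[0.3,-4,0,0,0],[0.3,-3,0,1,0],[0.3,-1,0,3,0],[0.3,0,0,4,0],[0.3,0,-0.5,4,0],[0.3,0,-0.5,4,0],[0.3,0,0,4,0],[0.3,0,0,2,0],[0.3,0,0,0,0]])

```text
time: 36.4
tool_pos: [0.4723, -0.2726, 0.3065]
ee_rot: [-2.031, 1.569, 2.719]
wrist_force: [-0.3, 1.2, 0.1]
width: 0.0657
```

```bash
python3 - <<'E'
from h import *
import time
rep(); snap('wrist','w12.png'); rep()
print(proj('w12',[(.465,-.227,.237),(.4788,-.184,.195),(.4788,-.184,.156)]))
s=snap('top','top4.png'); i=cv2.imread('pics/top4.png')
i=cv2.resize(i[190:290,300:430],None,fx=3,fy=3,interpolation=2)
a=cv2.imread('pics/w12.png'); 
cv2.imwrite('pics/c12.png',np.hstack([cv2.resize(a[:, 100:540],(440,480)),cv2.copyMakeBorder(i[:,:355],0,180,0,0,cv2.BORDER_CONSTANT)]))
E
```

```text
t 36.4 tcp [ 0.4723 -0.2726  0.3065] w 0.0657 F [-0.3  1.2  0.1] T [ 0.01 -0.08  0.01] yawY 2.17 x [-0.001  0.001 -1.   ] j6 -0.665
t 36.45 tcp [ 0.4726 -0.2709  0.3069] w 0.0661 F [ 0.8  0.  -0.3] T [-0.02 -0.09  0.02] yawY 2.28 x [-0.001  0.001 -1.   ] j6 -0.665
[[314.6 179.5]
 [336.8 116.7]
 [335.3 120.6]]
```

View pics/c12.png

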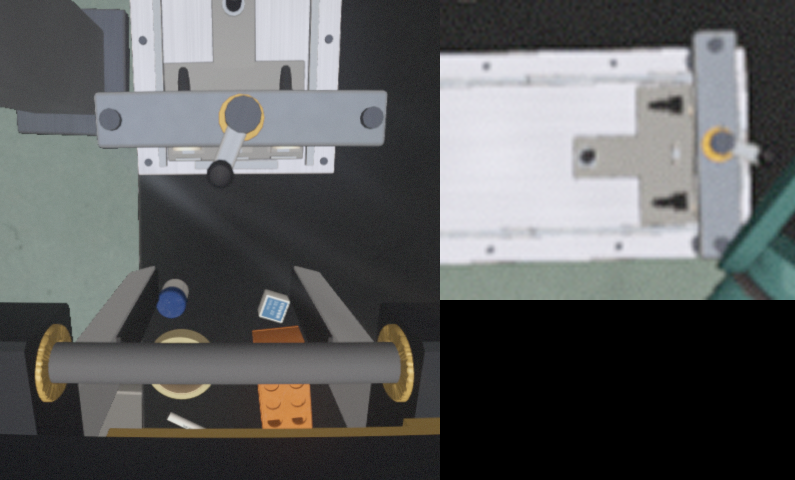

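The sled is home under the beam with both bottles in it. The crank knob top is at (321,174) and the screw at (342,115).

```bash
python3 - <<'E'
from h import *
k=ray('w12',(321,173),.2365); 
for z in (.156,.19,.20): 
  s=ray('w12',(342.5,115.5),z); print(k.round(4),s.round(4),np.linalg.norm((k-s)[:2]),np.degrees(np.arctan2(k[0]-s[0],k[1]-s[1])))
b=[ray('w12',(100+u,v),.156) for u,v in ((110,119),(372,118))]; print('bolts',b,(b[0]+b[1])/2)
pl=[ray('w12',(100+u,v),.008) for u,v in ((139,174),(334,172))]; print(pl)
E
```

```text
[ 0.469  -0.2227  0.2365] [ 0.4846 -0.1797  0.156 ] 0.04574713329132355 -160.14162164149246
[ 0.469  -0.2227  0.2365] [ 0.4831 -0.1826  0.19  ] 0.04257149499357129 -160.62915690838722
[ 0.469  -0.2227  0.2365] [ 0.4827 -0.1834  0.2   ] 0.04163812823110313 -160.78669845776992
bolts [array([ 0.37416436, -0.18622875,  0.156     ]), array([ 0.59295279, -0.17688209,  0.156     ])] [ 0.48355857 -0.18155542  0.156     ]
[array([ 0.36551071, -0.24163817,  0.008     ]), array([ 0.60767143, -0.22987088,  0.008     ])]
```

Call:
carry_out(targets=[[0.4,0,-0.3,-2,0],[0.4,0,0,-2,0],[0.4,0,0,-0.7,0],[0.4,2,0,0,0],[0.4,3,0,0,0],[0.4,3,0,0,0],[0.4,2,0,0,0],[0.4,0.7,0,0,0],[0.4,0,0,0,0],[0.4,0,0,0,0]])

```text
time: 37.5
tool_pos: [0.4685, -0.2238, 0.2016]
ee_rot: [0.953, 1.568, -0.575]
wrist_force: [1.3, 0.2, 1.0]
width: 0.0565
```

```bash
python3 -c "
from h import *
rep(); snap('top','top5.png'); print(plan((.468,-.224,.1995)))"
```

```text
t 37.5 tcp [ 0.4685 -0.2238  0.2016] w 0.0565 F [1.3 0.2 1. ] T [-0.08 -0.06 -0.02] yawY 2.41 x [ 0.002 -0.001 -1.   ] j6 -0.597
[ 0.25 -0.06 -0.  ]
```

Close on the knob.

Call:
carry_out(targets=[[1,0.2,0,0,0],[1,0,0,0,0],[1,0,0,0,0],[1,0,0,0,0],[1,0,0,0,0],[1,0,0,0,0],[1,0,0,0,0],[1,0,0,0,0],[1,0,0,0,0]])

```text
time: 38.45
tool_pos: [0.4676, -0.2238, 0.1982]
ee_rot: [-1.004, 1.57, -2.533]
wrist_force: [-1.3, -0.7, 1.5]
width: 0.0185
```

```bash
python3 - <<'E'
from h import *
rep()
th=.38+np.arange(0,38)*.2
for a,b in zip(th[:-1],th[1:]): print(round(b,2),[1,round(.2546*(b-a),2),round(-4.5*(np.sin(b)-np.sin(a)),2),round(4.5*(np.cos(b)-np.cos(a)),2),0])
E
```

```text
t 38.45 tcp [ 0.4676 -0.2238  0.1982] w 0.0185 F [-1.3 -0.7  1.5] T [-0.05  0.19 -0.02] yawY 2.37 x [-0. -0. -1.] j6 -0.597
0.58 [1, np.float64(0.05), np.float64(-0.8), np.float64(-0.41), 0]
0.78 [1, np.float64(0.05), np.float64(-0.7), np.float64(-0.56), 0]
0.98 [1, np.float64(0.05), np.float64(-0.57), np.float64(-0.69), 0]
1.18 [1, np.float64(0.05), np.float64(-0.42), np.float64(-0.79), 0]
1.38 [1, np.float64(0.05), np.float64(-0.26), np.float64(-0.86), 0]
1.58 [1, np.float64(0.05), np.float64(-0.08), np.float64(-0.89), 0]
1.78 [1, np.float64(0.05), np.float64(0.1), np.float64(-0.89), 0]
1.98 [1, np.float64(0.05), np.float64(0.27), np.float64(-0.86), 0]
2.18 [1, np.float64(0.05), np.float64(0.44), np.float64(-0.78), 0]
2.38 [1, np.float64(0.05), np.float64(0.59), np.float64(-0.68), 0]
2.58 [1, np.float64(0.05), np.float64(0.71), np.float64(-0.55), 0]
2.78 [1, np.float64(0.05), np.float64(0.8), np.float64(-0.4), 0]
2.98 [1, np.float64(0.05), np.float64(0.87), np.float64(-0.23), 0]
3.18 [1, np.float64(0.05), np.float64(0.9), np.float64(-0.06), 0]
3.38 [1, np.float64(0.05), np.float64(
[... 795 characters left out ...]
.74), np.float64(0.51), 0]
5.98 [1, np.float64(0.05), np.float64(-0.83), np.float64(0.35), 0]
6.18 [1, np.float64(0.05), np.float64(-0.88), np.float64(0.18), 0]
6.38 [1, np.float64(0.05), np.float64(-0.9), np.float64(0.0), 0]
6.58 [1, np.float64(0.05), np.float64(-0.88), np.float64(-0.18), 0]
6.78 [1, np.float64(0.05), np.float64(-0.83), np.float64(-0.35), 0]
6.98 [1, np.float64(0.05), np.float64(-0.74), np.float64(-0.5), 0]
7.18 [1, np.float64(0.05), np.float64(-0.63), np.float64(-0.64), 0]
7.38 [1, np.float64(0.05), np.float64(-0.49), np.float64(-0.75), 0]
7.58 [1, np.float64(0.05), np.float64(-0.33), np.float64(-0.84), 0]
7.78 [1, np.float64(0.05), np.float64(-0.16), np.float64(-0.88), 0]
```

Call:
carry_out(targets=[[1,0.05,-0.8,-0.41,0],[1,0.05,-0.7,-0.56,0],[1,0.05,-0.57,-0.69,0],[1,0.05,-0.42,-0.79,0],[1,0.05,-0.26,-0.86,0],[1,0.05,-0.08,-0.89,0],[1,0,0,0,0]])

```text
time: 39.15
tool_pos: [0.4375, -0.1811, 0.195]
ee_rot: [-3.046, 1.569, 1.71]
wrist_force: [1.2, 2.4, 0.4]
width: 0.0179
```

```bash
python3 -c "
from h import *
rep()"
```

```text
t 39.15 tcp [ 0.4375 -0.1811  0.195 ] w 0.0179 F [1.2 2.4 0.4] T [ 0.15 -0.26  0.05] yawY 2.48 x [-0.     0.002 -1.   ] j6 -0.556
```

Call:
carry_out(targets=[[1,0.05,0.1,-0.89,0],[1,0.05,0.27,-0.86,0],[1,0.05,0.44,-0.78,0],[1,0.05,0.59,-0.68,0],[1,0.05,0.71,-0.55,0],[1,0.05,0.8,-0.4,0],[1,0.05,0.87,-0.23,0],[1,0.05,0.9,-0.06,0],[1,0,0,0,0]])

```text
time: 40.05
tool_pos: [0.4844, -0.1363, 0.1909]
ee_rot: [1.779, 1.569, 0.251]
wrist_force: [2.1, -1.9, 0.5]
width: 0.0181
```

```bash
python3 -c "
from h import *
rep()"
```

```text
t 40.05 tcp [ 0.4844 -0.1363  0.1909] w 0.0181 F [ 2.1 -1.9  0.5] T [-0.38 -0.36 -0.01] yawY 2.42 x [ 0.001  0.    -1.   ] j6 -0.43
```

Call:
carry_out(targets=[[1,0.05,0.89,0.12,0],[1,0.05,0.85,0.3,0],[1,0.05,0.77,0.46,0],[1,0.05,0.66,0.6,0],[1,0.05,0.53,0.72,0],[1,0.05,0.38,0.82,0],[1,0.05,0.21,0.87,0],[1,0.05,0.03,0.9,0],[1,0,0,0,0]])

```text
time: 40.95
tool_pos: [0.5276, -0.1838, 0.1869]
ee_rot: [-1.689, 1.57, 3.064]
wrist_force: [-4.9, -0.0, 3.3]
width: 0.0184
```

```bash
cat > f.py <<'E'
from h import *
from scipy.optimize import least_squares
P=np.array([(.4676,-.2238),(.4375,-.1811),(.4844,-.1363),st()[0]['tool_pos'][:2]])
def fit(P):
    return least_squares(lambda c:np.linalg.norm(P-c,axis=1)-.045,[.481,-.182]).x
def theta(p,C,yaw=np.radians(2.3)):
    d=np.array(p[:2])-C; c,s=np.cos(yaw),np.sin(yaw); f=(c*d[0]+s*d[1],-s*d[0]+c*d[1]); return np.arctan2(-f[0],-f[1])
C=fit(P)
if __name__=='__main__':
    rep(); print(C,np.linalg.norm(P-C,axis=1)); print([theta(p,C)%6.2832 for p in P])
E
python3 f.py
```

```text
t 40.95 tcp [ 0.5276 -0.1838  0.1869] w 0.0184 F [-4.9 -0.   3.3] T [-0.14  0.82  0.01] yawY 2.3 x [-0.001  0.    -1.   ] j6 -0.477
[ 0.4826011  -0.18131899] [0.04505185 0.04510163 0.04505492 0.04511688]
[np.float64(0.3795984278244029), np.float64(1.6157944199486731), np.float64(3.2216874487819607), np.float64(4.807999634195719)]
```

Call:
carry_out(targets=[[1,0.05,-0.15,0.89,0],[1,0.05,-0.32,0.84,0],[1,0.05,-0.48,0.76,0],[1,0.05,-0.62,0.65,0],[1,0.05,-0.74,0.51,0],[1,0.05,-0.83,0.35,0],[1,0,0,0,0]])

```text
time: 41.65
tool_pos: [0.4975, -0.224, 0.1839]
ee_rot: [-3.005, 1.57, 1.748]
wrist_force: [-1.5, 4.1, 1.9]
width: 0.0186
```

```bash
cat > q.py <<'E'
from h import *; from f import theta
rep(); p=st()[0]['tool_pos']; C=np.array([.4826,-.1813]); t=theta(p,C); F=st()[0]['wrist_force'][:2]; d=(p[:2]-C)/np.linalg.norm(p[:2]-C)
print('theta',t,t+2*np.pi,'r',np.linalg.norm(p[:2]-C),'Frad',F@d,'Ftan(cw)',F@np.array([d[1],-d[0]]))
E
python3 q.py
```

```text
t 41.65 tcp [ 0.4975 -0.224   0.1839] w 0.0186 F [-1.5  4.1  1.9] T [ 0.62  0.18 -0.  ] yawY 2.34 x [-0.  0. -1.] j6 -0.568
theta -0.2944922302822036 5.988693076897382 r 0.04522834940341742 Frad -4.358906046133954 Ftan(cw) 0.026453843004564402
```

Call:
carry_out(targets=[[1,0.05,-0.88,0.18,0],[1,0.05,-0.9,0,0],[1,0.05,-0.88,-0.18,0],[1,0,0,0,0],[1,0,0,0,0]])

```text
time: 42.15
tool_pos: [0.4704, -0.2248, 0.1823]
ee_rot: [-1.71, 1.569, 3.043]
wrist_force: [-2.3, 3.1, -0.0]
width: 0.0186
```

```bash
python3 q.py
```

```text
t 42.15 tcp [ 0.4704 -0.2248  0.1823] w 0.0186 F [-2.3  3.1 -0. ] T [0.67 0.11 0.06] yawY 2.35 x [-0.002  0.    -1.   ] j6 -0.595
theta 0.3140372903481476 6.597222597527733 r 0.045213098465679696 Frad -2.402292034554378 Ftan(cw) 3.0169298708746415
```

Call:
carry_out(targets=[[1,0.05,-0.83,-0.35,0],[1,0.05,-0.74,-0.5,0],[1,0.05,-0.63,-0.64,0],[1,0,0,0,0],[1,0.05,-0.49,-0.75,0],[1,0.05,-0.33,-0.84,0],[1,0.03,-0.12,-0.8,0],[1,0,0,0,0],[1,0,0,0,0]])

```text
time: 43.05
tool_pos: [0.4378, -0.1864, 0.1794]
ee_rot: [-2.331, 1.568, 2.424]
wrist_force: [0.3, 0.6, -2.7]
width: 0.0182
```

```bash
python3 q.py
```

```text
t 43.05 tcp [ 0.4378 -0.1864  0.1794] w 0.0182 F [ 0.3  0.6 -2.7] T [ 0.13 -0.23 -0.06] yawY 2.42 x [-0.002  0.002 -1.   ] j6 -0.564
theta 1.4969006400879896 7.780085947267576 r 0.04507013131415334 Frad -0.36337414550040026 Ftan(cw) 0.5295582685732159
```

Call:
carry_out(targets=[[1,0,0,0,0],[1,0,0,0,0],[1,0,0,0,0],[1,0,0,0,0],[1,0,0,0,0],[1,0,0,0,0],[1,0,0,0,0],[1,0,0,0,0],[1,0,0,0,0],[1,0,0,0,0],[1,0,0,0,0],[1,0,0,0,0],[1,0,0,0,0],[1,0,0,0,0],[1,0,0,0,0],[1,0,0,0,0],[1,0,0,0,0],[1,0,0,0,0],[1,0,0,0,0],[1,0,0,0,0]])

```text
time: 45.05
tool_pos: [0.4381, -0.1875, 0.1795]
ee_rot: [-1.713, 1.57, 3.041]
wrist_force: [-5.0, 1.6, -5.9]
width: 0.0188
```

Call:
carry_out(targets=[[1,0,0,0,0],[1,0,0,0,0],[1,0,0,0,0],[1,0,0,0,0],[1,0,0,0,0],[1,0,0,0,0],[1,0,0,0,0],[1,0,0,0,0],[1,0,0,0,0],[1,0,0,0,0],[1,0,0,0,0],[1,0,0,0,0],[1,0,0,0,0],[1,0,0,0,0],[1,0,0,0,0],[1,0,0,0,0],[1,0,0,0,0],[1,0,0,0,0],[1,0,0,0,0],[1,0,0,0,0]])

```text
time: 47.05
tool_pos: [0.4381, -0.1875, 0.1795]
ee_rot: [-1.699, 1.57, 3.055]
wrist_force: [-4.9, 0.9, -5.7]
width: 0.0182
```

Call:
carry_out(targets=[[1,0,0,0,0],[1,0,0,0,0],[1,0,0,0,0],[1,0,0,0,0],[1,0,0,0,0],[1,0,0,0,0],[1,0,0,0,0],[1,0,0,0,0],[1,0,0,0,0],[1,0,0,0,0],[1,0,0,0,0],[1,0,0,0,0],[1,0,0,0,0],[1,0,0,0,0],[1,0,0,0,0],[1,0,0,0,0],[1,0,0,0,0],[1,0,0,0,0],[1,0,0,0,0],[1,0,0,0,0]])

```text
time: 49.05
tool_pos: [0.4381, -0.1875, 0.1795]
ee_rot: [-1.685, 1.57, 3.068]
wrist_force: [-4.1, 1.5, -5.3]
width: 0.0179
```

```bash
python3 - <<'E'
from h import *
import subprocess
o,M=st(); p=o['tool_pos'][:2]; C=np.array([.4826,-.1813]); y=np.radians(2.35)
th=7.78-np.arange(0,33)*.2
X=lambda t: C+.045*np.array([-np.sin(t)*np.cos(y)+np.cos(t)*np.sin(y), -np.sin(t)*np.sin(y)-np.cos(t)*np.cos(y)])
for a,b in zip(th[:-1],th[1:]): print(round(b,2),'%.2f, %.2f'%(-4.5*(np.sin(b)-np.sin(a)),4.5*(np.cos(b)-np.cos(a))))
E
python3 q.py
```

```text
7.58 0.16, 0.88
7.38 0.33, 0.84
7.18 0.49, 0.75
6.98 0.63, 0.64
6.78 0.74, 0.50
6.58 0.83, 0.35
6.38 0.88, 0.18
6.18 0.90, -0.00
5.98 0.88, -0.18
5.78 0.83, -0.35
5.58 0.74, -0.51
5.38 0.62, -0.65
5.18 0.48, -0.76
4.98 0.32, -0.84
4.78 0.15, -0.89
4.58 -0.03, -0.90
4.38 -0.21, -0.87
4.18 -0.38, -0.82
3.98 -0.53, -0.72
3.78 -0.66, -0.60
3.58 -0.77, -0.46
3.38 -0.85, -0.30
3.18 -0.89, -0.12
2.98 -0.90, 0.06
2.78 -0.87, 0.23
2.58 -0.80, 0.40
2.38 -0.71, 0.55
2.18 -0.59, 0.68
1.98 -0.44, 0.78
1.78 -0.27, 0.86
1.58 -0.10, 0.89
1.38 0.08, 0.89
t 49.05 tcp [ 0.4381 -0.1875  0.1795] w 0.0179 F [-4.1  1.5 -5.3] T [ 0.25  0.83 -0.04] yawY 2.36 x [-0.001  0.    -1.   ] j6 -0.564
theta 1.4720844696043045 7.755269776783891 r 0.04489751111355056 Frad 3.82693817457302 Ftan(cw) 2.046084938220954
```

Call:
carry_out(targets=[[1,-0.05,0.16,0.88,0],[1,-0.05,0.33,0.84,0],[1,-0.05,0.49,0.75,0],[1,-0.05,0.63,0.64,0],[1,-0.05,0.74,0.5,0],[1,-0.05,0.83,0.35,0],[1,-0.05,0.88,0.18,0],[1,-0.05,0.9,0,0],[1,-0.05,0.88,-0.18,0],[1,-0.05,0.83,-0.35,0],[1,-0.05,0.74,-0.51,0],[1,-0.05,0.62,-0.65,0],[1,-0.05,0.48,-0.76,0],[1,-0.05,0.32,-0.84,0],[1,-0.05,0.15,-0.89,0],[1,0,0,0,0]])

```text
time: 50.65
tool_pos: [0.5277, -0.1836, 0.187]
ee_rot: [-1.083, 1.567, -2.612]
wrist_force: [-5.2, 1.0, -5.9]
width: 0.0185
```

```bash
python3 q.py
```

```text
t 50.65 tcp [ 0.5277 -0.1836  0.187 ] w 0.0185 F [-5.2  1.  -5.9] T [ 0.22  0.96 -0.01] yawY 2.39 x [-0.003 -0.002 -1.   ] j6 -0.476
theta -1.4785880909267295 4.804597216252857 r 0.04514570255259221 Frad -5.273616436021056 Ftan(cw) -0.7408374705565266
```

Call:
carry_out(targets=[[1,-0.05,-0.03,-0.9,0],[1,-0.05,-0.21,-0.87,0],[1,-0.05,-0.38,-0.82,0],[1,-0.05,-0.53,-0.72,0],[1,-0.05,-0.66,-0.6,0],[1,-0.05,-0.77,-0.46,0],[1,-0.05,-0.85,-0.3,0],[1,-0.05,-0.89,-0.12,0],[1,-0.05,-0.9,0.06,0],[1,-0.05,-0.87,0.23,0],[1,-0.05,-0.8,0.4,0],[1,-0.05,-0.71,0.55,0],[1,-0.05,-0.59,0.68,0],[1,-0.05,-0.44,0.78,0],[1,-0.05,-0.27,0.86,0],[1,-0.05,-0.1,0.89,0],[1,-0.05,0.08,0.89,0],[1,0,0,0,0]])

```text
time: 52.45
tool_pos: [0.4397, -0.1948, 0.196]
ee_rot: [0.044, 1.568, -1.487]
wrist_force: [-0.4, -0.4, -10.5]
width: 0.0178
```

```bash
python3 q.py
```

```text
t 52.45 tcp [ 0.4397 -0.1948  0.196 ] w 0.0178 F [ -0.4  -0.4 -10.5] T [-0.22 -0.04  0.04] yawY 2.26 x [ 0.    -0.003 -1.   ] j6 -0.573
theta 1.307234965310316 7.590420272489903 r 0.04500819989864157 Frad 0.4482307526077081 Ftan(cw) -0.2454009961797248
```

Call:
carry_out(targets=[[0.3,0,0,0,0],[0.3,0,0,0,0],[0.3,0,0,0,0],[0.3,0,0,0,0],[0.3,-1,0,0,0],[0.3,-3,0,0,0],[0.3,-4,0,0,0],[0.3,0,1,-2,0],[0.3,0,1,-4,0],[0.3,0,1,-4,0],[0.3,0,1,-3,0],[0.3,0,0,-1.6,0],[0.3,2,0,0,0],[0.3,3,0,0,0],[0.3,3,0,0,0],[0.3,3,0,0,0],[0.3,2,0,0,0],[0.3,0,0,0,0],[0.3,0,0,0,0]])

```text
time: 54.35
tool_pos: [0.4738, -0.0451, 0.1469]
ee_rot: [1.219, 1.57, -0.31]
wrist_force: [-0.5, -0.5, 0.5]
width: 0.0662
```

```bash
python3 - <<'E'
from h import *
rep(); snap('wrist','w13.png'); k=np.array([.4735,-.047,.052]); print(plan((.4735,-.047,.027)))
c=proj('w13',k)[0]; print(c)
g=cv2.imread('pics/w13.png',0); m=(g<70).astype(np.uint8); r=m.copy(); 
n,l,s,ce=cv2.connectedComponentsWithStats(m)
for i in range(1,n):
    if s[i,4]>60: print(s[i],ce[i].round(1))
x,y=c.astype(int); print(g[max(0,y-40):min(480,y+44):6,x-42:x+43:6])
E
```

```text
t 54.35 tcp [ 0.4738 -0.0451  0.1469] w 0.0662 F [-0.5 -0.5  0.5] T [ 0.03 -0.08 -0.03] yawY 2.38 x [ 0.001 -0.    -1.   ] j6 -0.256
[12.07 -0.13  0.16]
[322.6 241.7]
[     0      0    640    480 130485] [356.  284.1]
[423 419  24   9 201] [434.  423.2]
[205 420  29  13 247] [218.1 423.9]
[313 421  32   8 120] [328.3 423.8]
[[204 204 206 204 204 201 204 203 204 205 204 206 203 205 207]
 [205 204 205 204 202 202 204 205 205 204 204 205 203 205 207]
 [204 204 203 154 154 145 135 130 127 127 130 130 144 204 205]
 [203 205 201 159 163 164 161 183 181 151 154 155 146 205 205]
 [203 206 203 153 157 166 158 121 106 181 152 152 143 204 204]
 [202 205 203 147 152 184 113 127 122 141 154 149 143 205 205]
 [202 205 205 150 149 176  97 111 125 125 157 155 143 206 206]
 [201 205 204 148 147 147  75  90 101 120 157 157 148 205 207]
 [202 206 203 146 145 146  85  72  80 147 155 156 153 201 205]
 [201 205 203 145 144 144 144 143 145 145 148 152 148 200 201]
 [201 206 203 143 144 143 143 144 146 144 144 146 145 200 198]
 [202 204 204 142 144 145 143 145 143 143 142 143 139 202 200]
 [202 205 204 142 143 141 142 143 141 143 144 142 134 205 203]
 [201 205 204 141 142 141 143 142 143 142 141 140 133 205 205]]
```

Call:
carry_out(targets=[[0.3,2,-0.1,0.15,0],[0.3,3,0,0,0],[0.3,3,0,0,0],[0.3,3,0,0,0],[0.3,1,0,0,0],[0.3,0,0,0,0],[1,0,0,0,0],[1,0,0,0,0],[1,0,0,0,0],[1,0,0,0,0],[1,0,0,0,0],[1,0,0,0,0],[1,0,0,0,0],[1,0,0,0,0]])

```text
time: 55.8
tool_pos: [0.4732, -0.0464, 0.0259]
ee_rot: [1.671, 1.569, 0.142]
wrist_force: [3.3, 1.2, -2.2]
width: 0.0172
```

```bash
python3 -c "
from h import *
rep(); print(plan((.4658,.1530,.027)))"
```

```text
t 55.8 tcp [ 0.4732 -0.0464  0.0259] w 0.0172 F [ 3.3  1.2 -2.2] T [ 0.16 -0.6  -0.02] yawY 2.37 x [ 0.002  0.    -1.   ] j6 -0.259
[ -0.1    0.08 -19.96]
```

Slide back about 19 cm, then creep to the stop.

Call:
carry_out(targets=[[1,0,0,-0.3,0],[1,0,0,-0.6,0],[1,0,0,-0.9,0],[1,0,0,-1.1,0],[1,0,0,-1.2,0],[1,0,0,-1.2,0],[1,0,0,-1.2,0],[1,0,0,-1.2,0],[1,0,0,-1.2,0],[1,0,0,-1.2,0],[1,0,0,-1.2,0],[1,0,0,-1.2,0],[1,0,0,-1.2,0],[1,0,0,-1.2,0],[1,0,0,-1.2,0],[1,0,0,-1.1,0],[1,0,0,-0.8,0],[1,0,0,-0.5,0],[1,0,0,-0.2,0],[1,0,0,0,0]])

```text
time: 57.8
tool_pos: [0.4642, 0.1404, 0.0259]
ee_rot: [-0.718, 1.57, -2.247]
wrist_force: [0.5, -4.2, 2.3]
width: 0.0173
```

Call:
carry_out(targets=[[1,0,0,-0.2,0],[1,0,0,-0.2,0],[1,0,0,-0.2,0],[1,0,0,-0.2,0],[1,0,0,-0.2,0],[1,0,0,0,0],[1,0,0,0,0]])

```text
time: 58.5
tool_pos: [0.464, 0.1499, 0.0259]
ee_rot: [-0.387, 1.57, -1.917]
wrist_force: [1.1, -3.7, 2.6]
width: 0.0172
```

Call:
carry_out(targets=[[1,0,0,-0.2,0],[1,0,0,-0.2,0],[1,0,0,-0.2,0],[1,0,0,-0.1,0],[1,0,0,0,0],[1,0,0,0,0]])

```text
time: 59.1
tool_pos: [0.4639, 0.153, 0.0259]
ee_rot: [-0.102, 1.562, -1.632]
wrist_force: [1.2, -14.8, 3.8]
width: 0.0171
```

Call:
carry_out(targets=[[1,0,0,0.35,0],[0.3,0,0,0,0],[0.3,0,0,0,0],[0.3,0,0,0,0],[0.3,0,0,0,0],[0.3,-1,0,0,0],[0.3,-3,0,0,0],[0.3,-4,0,0,0],[0.3,-4,0,0,0],[0.3,-4,0,0,0],[0.3,-2,0,0,0],[0.3,0,0,0,0],[0.3,0,0,0,0]])

```text
time: 60.4
tool_pos: [0.4639, 0.1539, 0.2057]
ee_rot: [2.186, 1.571, 0.657]
wrist_force: [0.1, 0.5, -0.7]
width: 0.0658
```

```bash
python3 - <<'E'
from h import *
rep(); snap('wrist','w14.png'); snap('scene','s14.png'); snap('top','top14.png')
# expected: cradle points from knob (.464,.153), yaw 2.3
y=np.radians(2.3); ex=np.array([np.cos(y),np.sin(y)]); ey=np.array([-np.sin(y),np.cos(y)]); k=np.array([.464,.153])
print('knob px',proj('w14',[*k,.052]))
c=cv2.imread('pics/w14.png')
for n,i in (('c0',-1),('c2',1)):
    m=k-.1165*ey+.056*i*ex
    X=[[*(m+ey*d),.043+h] for d,h in ((.0485,0),(.0075,.011),(-.02,.0165),(-.0485,0))]
    px=proj('w14',X); print(n,px.tolist())
g=cv2.cvtColor(c,cv2.COLOR_BGR2GRAY)
for n,i in (('c0',-1),('c2',1)):
    m=k-.1165*ey+.056*i*ex; ds=np.arange(.06,-.03,-.003)
    P=proj('w14',[[*(m+ey*d),.05] for d in ds]).round().astype(int); print(n,[(int(round(d*1000)),int(g[v,u])) for d,(u,v) in zip(ds,P) if 0<=v<480])
    for d in (.03,.015):
        Q=proj('w14',[[*(m+ey*d+ex*a),.043] for a in np.arange(-.03,.031,.004)]).round().astype(int); print(d,[int(g[min(v,479),u]) for u,v in Q])
E
```

```text
t 60.4 tcp [0.4639 0.1539 0.2057] w 0.0658 F [ 0.1  0.5 -0.7] T [-0.05 -0.1   0.01] yawY 2.38 x [ 0.  0. -1.] j6 0.162
knob px [[323.4 224.9]]
c0 [[264.7, 292.9], [264.6, 337.4], [264.8, 366.2], [268.3, 382.0]]
c2 [[382.0, 293.0], [382.0, 337.6], [381.7, 366.4], [378.2, 382.2]]
c0 [(60, 148), (57, 148), (54, 148), (51, 149), (48, 146), (45, 70), (42, 58), (39, 65), (36, 62), (33, 64), (30, 60), (27, 55), (24, 63), (21, 57), (18, 55), (15, 52), (12, 52), (9, 57), (6, 55), (3, 63), (0, 110), (-3, 71), (-6, 83), (-9, 91), (-12, 99), (-15, 102), (-18, 110), (-21, 113), (-24, 116), (-27, 122)]
0.03 [47, 44, 44, 44, 44, 143, 145, 59, 62, 49, 144, 146, 146, 144, 148, 148]
0.015 [43, 42, 42, 88, 146, 154, 47, 48, 58, 50, 45, 125, 160, 148, 146, 144]
c2 [(60, 154), (57, 152), (54, 149), (51, 144), (48, 63), (45, 65), (42, 62), (39, 62), (36, 67), (33, 63), (30, 60), (27, 60), (24, 62), (21, 55), (18, 54), (15, 57), (12, 61), (9, 59), (6, 57), (3, 139), (0, 72), (-3, 68), (-6, 83), (-9, 91), (-12, 98), (-15, 104), (-18, 110), (-21, 115), (-24, 119), (-27, 118)]
0.03 [146, 145, 148, 145, 145, 117, 118, 56, 62, 59, 143, 49, 52, 53, 54, 57]
0.015 [144, 145, 145, 145, 145, 166, 50, 56, 54, 55, 56, 153, 142, 43, 39, 45]
```

```bash
python3 -c "
from h import *
print(robot.close_job()); rep()"
```

```text
the job is handed in; nothing more can be done
None
the job is handed in; nothing more can be done
```

The squeeze test is done and the job is handed in at about 60 s of the 208 s allowed; `close_job` gave no verdict. There were two bottles on the bench.

**What I did**
- **Loading:** I tipped each bottle over between the open fingers and laid it in the outer cradles (0 and 2), caps in the narrow saddles. I then slid the sled to the press stop, where the push force rose to 18 N.
- **Pressing:** I wound the crank to about 7.76–7.78 rad, a quarter turn past the expected contact at 6.2, and held it about 6 s.
- **Returning:** I wound the press back to about 1.31 rad, just over one full turn. I then slid the sled back until the force rose to about 15 N, released the knob and lifted clear.

**Last checks**
- **Travel:** The knob moved 200 mm between the two stops, as specified.
- **Bottles:** In the last wrist picture, brightness readings put both bottles within about 3 mm of their cradle points and in line. My picture views were used up, so I did not look at it by eye.
- **Spring compression:** I did not measure it. The figure of about 4 mm rests on the crank angle and the given contact height.
- **Bystanders:** I did not check their positions at the end; the arm passed well clear of them.

No check failed. One early disagreement was a reading of about 1 cm for bottle 1's position, which I settled with a closer look before tipping it.

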